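Raise the blade rest and lay a blade over the tang burner

TASK

Get the next blade ready for tang heating: move the green blade rest from beside the stock boxes onto the free end of the fire board, and raise it by one hole (press its spring button in and slide the sleeve up until the button pops out of the next hole). Then lay the blade flat and level across the burner's ring stand and the rest, with the tip of its tang over the middle of the burner. Set both down gently, without dropping them.

Things in the scene. Friction and masses are not known exactly. Their poses are not given: they have to be found in the camera images.
- hearth: Fixed fire board, 340 x 180 x 12 mm, on the bench, with the cold burner and its ring stand at one end. Origin: centre of the board's underside. +x runs along the board from the free end to the burner, z up. The burner's axis is at x = +85 mm. Ring stand: dark flat-bar hoops of radius 70 and 30 mm about that axis, bar 4 mm thick, top edges 188 mm above the bench.
- burner_centre (a point): Point on the burner's axis at the height of the ring stand's top edge, 188 mm above the bench. Axes as the hearth's.
- board_free_end (a point): Point on the board's upper face (12 mm above the bench), in the middle of its free end, 200 mm from the burner's axis: a good spot for the axis of the rest. Axes as the hearth's.
- rest: Blade rest (loose, 0.77 kg): steel foot 56 (x) x 110 (y) x 14 mm, square post on it, and over the post a green sliding sleeve, 34 x 34 mm, 110 mm long, capped by a 33 x 33 mm cork head. Origin: centre of the foot's underside; z up; +x is the side with button and holes. It starts in the low setting, that side about 16 mm from the stock boxes, too near for a finger; its y sides are free.
- rest_axis (a point): Point on the axis of the rest at the height of its button, 106 mm above the underside of the foot and 34 mm below the top of the head in the low setting. It belongs to foot and post and does not rise with the sleeve. Axes as rest, +x to the button.
- rest_top (a point): Centre of the upper face of the rest's cork head, which rises with the sleeve: 140 mm above the underside of the foot in the low setting, 176 mm one hole higher (then level with the ring stand when the rest is on the fire board). Axes as rest.
- rest_sleeve (a joint): Height of the sleeve over its low setting, m: 0 low (the uppermost of its three holes is on the button), 0.036 one hole up, 0.072 two holes up. Between the holes it slides with about 0.6 N of friction besides its own 0.15 kg, and sinks if let go; the foot's weight keeps the post down. While the button is out the sleeve is locked: lifting it lifts the whole rest.
- rest_button (a joint): Spring button, m: 0 out, grows as pressed. A smooth 12 mm brass dome on the post that sticks out 6 mm through the hole in the sleeve's +x face; 2 to 3 N. Pressed flush (0.006), as by pinching the sleeve across its x faces with a finger on the button, it slips under the tube wall (0.008) once the sleeve is moved, stays in by itself and pops out at the next hole if nothing covers that.
- stock_boxes: Fixed stack of three flat card boxes, 85 x 130 mm, 115 mm high. Origin: on the bench, 33 mm in front of the face at which the rest starts; the boxes lie on the +x side of it. z up.
- blade_tray: Fixed wooden tray, 150 (x) x 115 mm (y), board 6 mm thick with two cross strips, 20 mm wide, at x = +55 and -55 mm, their tops 35 mm above the bench. The blade starts lying across the strips. Origin: centre of its underside.
- blade: Knife blade without handle (loose, 0.13 to 0.2 kg), 240 mm long, 4 mm thick, lying flat. The blade proper is 155 mm long and 38 mm wide, the tang 85 mm long and 13 mm wide. Origin: underside, below blade_grip. +x to the blade's point, -x to the tang, y across its width, z up. It starts with its point towards the robot.
- blade_grip (a point): Middle of the blade's width (38 mm, along y) and thickness, near its centre of mass: 98 mm from the point, 142 mm from the end of the tang. Axes as blade. At the start it lies about half-way between the tray's strips, 37 mm above the bench.
- tang_tip (a point): Middle of the end of the tang, at x = -142 mm, y = +4 mm from blade_grip. Axes as blade.
There are look-alikes about, which are no part of the job. Several things have the shape of the rest; the one meant has the colours described above.

How it is judged (in metres and radians):
At the end, for the whole second after the job is handed in: The rest stands flat on the fire board, its sleeve one hole up (36 mm, within 3 mm), the button out (within 2 mm); the blade lies still on ring stand and rest, level within 0.05 rad, the tip of its tang within 30 mm (in plan) of the burner's axis; nothing is held (value of joint rest_sleeve between 0.033 and 0.039 m and value of joint rest_button below 0.002 m and angle between each of rest, blade's own z axis and vertical below 0.05 rad and z of rest in the frame of hearth between 0.009 and 0.016 m and contact force between rest and hearth above 2 N and contact force between blade and rest above 0.1 N and contact force between blade and hearth above 0.1 N and horizontal distance between tang_tip and burner_centre below 0.03 m and linear speed of each of blade, rest below 0.02 m/s); the robot touches nothing.
It fails at once if the blade was dropped (fell faster than 0.5 m/s out of the fingers) (linear speed of blade above 0.5 m/s and contact force between the fingers and blade below 0.05 N).
It fails at once if the rest was dropped (fell faster than 0.5 m/s out of the fingers) (linear speed of rest above 0.5 m/s and contact force between the fingers and rest below 0.05 N).
It also fails if it takes over 72 s, if anything falls off the work surface, if the arm or the gripper's body presses on something with over 40 N, if the wrist force passes 120 N, or if a joint passes its speed limit or range.

ROBOT

A 7-joint arm with a two-finger parallel gripper is mounted at the origin on the work surface. World frame = base frame: x ahead of the robot, y to its left, z up, the work surface at z = 0. Lengths are in m, angles in degrees, forces in N, time in s.
With the tool pointing down it reaches from about 0.425 to 0.875 m from the base axis. Payload 4.7 kg.
Tool frame: the origin (TCP) lies at the very end of the fingers, on their centre line; the grasp point (between the pads) lies 19 mm behind it; y points along the fingers, z is the direction in which the jaws open and shut, and the axes are right-handed (so a half turn about y gives the same grasp; the last joint's range is limited). The gripper opens to 87 mm and grips with 3 to 60 N. Pads are 19 mm wide; open, the fingers measure 117 mm over their backs; the gripper's body (75 mm by 190 mm) begins 51 mm behind the grasp point.
Start: joints at [75.636, 18.392, -4.016, 83.108, 1.295, 78.541, -3.26], TCP at [0.17, -0.627, 0.201] pointing down, gripper open.
Joint ranges: [-163.93, 163.93], [-17.29, 119.83], [-79.2, 71.16], [3.27, 140.29], [-89.18, 269.18], [5.43, 117.66], [-154.24, 154.24]. Speed limits (degrees/s): [147.25, 147.25, 180, 180, 180, 180, 180].

INTERFACE

Orientations are given as [roll, pitch, yaw] about the fixed x, y, z axes, in that order (R = Rz(yaw) Ry(pitch) Rx(roll)).
In Python, from cell import env gives the robot as it stands.
- The arm moves only by the shell command python3 -m pendant 'ROWS' [FORCE]. ROWS is JSON, one flat list of numbers, 7 for each row, row after row: the shift along the world's x, y, z in units of 40 mm (1.0 is 40 mm), then the turn, a rotation vector about the world's x, y, z in units of 10 degrees (1.0 is 10 degrees), then the finger opening in mm, from 0 to 87. In form: [x, y, z, wx, wy, wz, jaw, x, y, z, wx, wy, wz, jaw, ...]. A call has 1 to 10 rows; each row shifts and turns the commanded pose from where the row before left it; what a row does not reach is not made up. A row lasts 1/8 s, in which the tool goes at most 62.5 mm and 10.7 degrees, less where a joint would pass 70% of its speed; a pose out of reach is approached as far as the arm can. A call is refused whole if a number of a shift passes 1 or a number of a turn 1, either way. A call with a gripper value outside its range is refused whole. The fingers move at their own pace and stop on an object; FORCE is the grip in N (left out, the last holds). Time passes only in rows, so rows that do not move let the fingers close. It gives the time, the measured TCP pose, the force and the opening at its end, in the units of the state.
- env.get_obs(): the state, without advancing time (a new reading comes with each control period).
- env.read_camera(name): name is "side" or "top" or "wrist"; returns a dict with "image" (384x512x3 uint8, red, green, blue), "fx", "fy", "cx", "cy" (pixels), "cam_to_world" (4x4, takes a point from camera to world coordinates). Camera axes: x right, y up, looking along -z (the intrinsics and any distortion apply to the point x, -y, -z); pixel columns grow to the right and rows downward; lengths in m; the calibration is good to about 2 mm. A picture is of the moment at which its call begins. There is no depth.
- env.sign_off(): hands the job in, once; it reports no verdict.
The state is a dict: "time_s": time; "qpos": joint angles; "joint_velocities": joint speeds; "effort": joint torques, N m; "tool_pos": TCP position; "tool_rot": TCP orientation; "force": force on the tool from outside, world axes, zero at the start; "wrist_torque": the same for the moment, N m; "grip_width": finger opening in m.
Only numpy, scipy, OpenCV 4.12 (cv2) and the standard library are available. Lean on these libraries where they do the work, as an engineer would, in place of code of your own. Each camera call takes 0.05 s, during which the arm holds its last target.

## Working session

There is one attempt and no reset: what is moved stays moved. The work goes in short steps, Python scripts to look and compute and a shell command to move; the robot and the scene stay as the last step left them, time stands still between calls to the robot, and variables do not carry over. Pictures are saved under pics/ and viewed, and the job is handed in when it is done.

```bash
ls; mkdir -p pics; cat > h.py <<'E'
import numpy as np,cv2
from cell import env
def cam(n):
    c=env.read_camera(n); return c
def save(n,f):
    c=cam(n); cv2.imwrite(f,cv2.cvtColor(c['image'],cv2.COLOR_RGB2BGR)); np.savez(f[:-4]+'.npz',**{k:v for k,v in c.items()}); return c
def ray(c,u,v):
    T=np.array(c['cam_to_world']); d=np.array([(u-c['cx'])/c['fx'],-(v-c['cy'])/c['fy'],-1.]); return T[:3,3],T[:3,:3]@d
def onz(c,u,v,z):
    o,d=ray(c,u,v); return o+d*(z-o[2])/d[2]
def proj(c,p):
    T=np.array(c['cam_to_world']); q=T[:3,:3].T@(np.array(p)-T[:3,3]); return c['cx']+c['fx']*q[0]/-q[2], c['cy']+c['fy']*q[1]/q[2]
def load(f):
    z=np.load(f); return {k:z[k] for k in z}
E
python3 - <<'E'
from h import *
for n in ['side','top','wrist']:
    c=save(n,f'pics/{n}0.png'); print(n,c['fx'],c['fy'],c['cx'],c['cy'],[k for k in c],np.round(c['cam_to_world'],3).tolist())
print(env.get_obs())
E
```

```text
pics
side 367.9689472554933 367.9689472554933 254.0349744259542 192.9182597861534 ['image', 'fx', 'fy', 'cx', 'cy', 'cam_to_world'] [[0.997, 0.057, -0.045, 0.455], [-0.071, 0.662, -0.746, -0.731], [-0.013, 0.747, 0.665, 0.843], [0.0, 0.0, 0.0, 1.0]]
top 451.9051661656758 451.9051661656758 253.84056908864025 185.55046685593845 ['image', 'fx', 'fy', 'cx', 'cy', 'cam_to_world'] [[0.009, 0.999, -0.049, 0.438], [-1.0, 0.01, 0.014, 0.06], [0.014, 0.049, 0.999, 1.632], [0.0, 0.0, 0.0, 1.0]]
wrist 267.8548818595469 267.8548818595469 256.87871054865474 191.62823798926416 ['image', 'fx', 'fy', 'cx', 'cy', 'cam_to_world'] [[0.262, 0.929, 0.261, 0.241], [-0.965, 0.252, 0.07, -0.607], [-0.001, -0.27, 0.963, 0.385], [0.0, 0.0, 0.0, 1.0]]
{'time_s': 0.15, 'qpos': array([75.63654544, 18.42943469, -4.01749081, 83.15921392,  1.29680665,
       78.5433917 , -3.25871901]), 'joint_velocities': array([ 0.0337437 , -0.07320732,  0.00072848, -0.22873779, -0.06989035,
       -0.00030438, -0.08085235]), 'effort': array([-5.54177550e-04, -4.91791677e+01, -4.05073743e-01, -3.12876213e+01,
       -6.39974372e-02,  4.04083694e-02,  1.28560005e-04]), 'tool_pos': array([ 0.16994675, -0.62690345,  0.20050838]), 'tool_rot': array([-9.00867096e+01, -6.37235530e-03, -1.64823639e+02]), 'force': array([-0.0345498 ,  0.49691861, -0.11784275]), 'wrist_torque': array([-0.05994812,  0.00070359,  0.01897037]), 'grip_width': 0.0870991984585607}
```

View pics/side0.png

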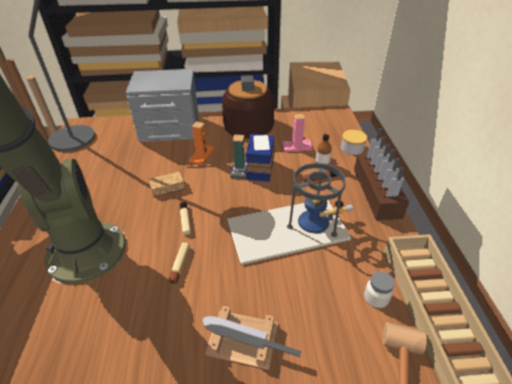

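View pics/top0.png

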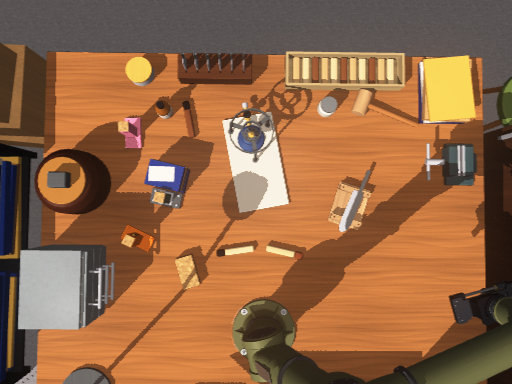

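View pics/wrist0.png

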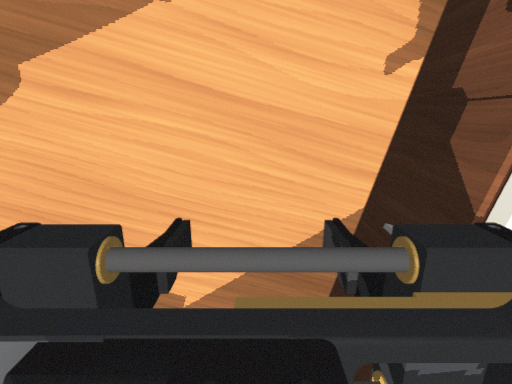

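Rest look-alikes in the side view: an orange one (200,145), a dark green one (238,155) beside the blue boxes (260,158), and a pink one (298,135). By the description it's the green one, and I'll check that in a crop.

```bash
python3 - <<'E'
from h import *
a=cv2.imread('pics/side0.png')[115:195,190:290]; b=cv2.imread('pics/top0.png')[145:225,115:215]
a=cv2.resize(a,None,fx=5,fy=5,interpolation=cv2.INTER_CUBIC)[:, :400];
b=cv2.resize(b,(400,400),interpolation=cv2.INTER_CUBIC)
b=cv2.imread('pics/top0.png')[150:215,135:200]; b=cv2.resize(b,(400,400),interpolation=cv2.INTER_CUBIC)
cv2.imwrite('pics/crop1.png',np.hstack([a,b]))
c=cv2.imread('pics/top0.png')[100:260,215:395]; cv2.imwrite('pics/crop2.png',cv2.resize(c,(660,587),interpolation=cv2.INTER_CUBIC))
t=load('pics/top0.npz')
for n,p,z in [('board corners',(221,148),.012),('',(241,212),.012),('',(289,204),.012),('',(270,111),.012),('ring c',(252,132),.188),('rest top',(160,197),.14)]:
    print(n,p,np.round(onz(t,*p,z),3))
E
```

```text
board corners (221, 148) [0.651 0.158 0.012]
 (241, 212) [0.422 0.083 0.012]
 (289, 204) [ 0.452 -0.088  0.012]
 (270, 111) [ 0.788 -0.018  0.012]
ring c (252, 132) [0.681 0.048 0.188]
rest top (160, 197) [0.47  0.349 0.14 ]
```

View pics/crop1.png

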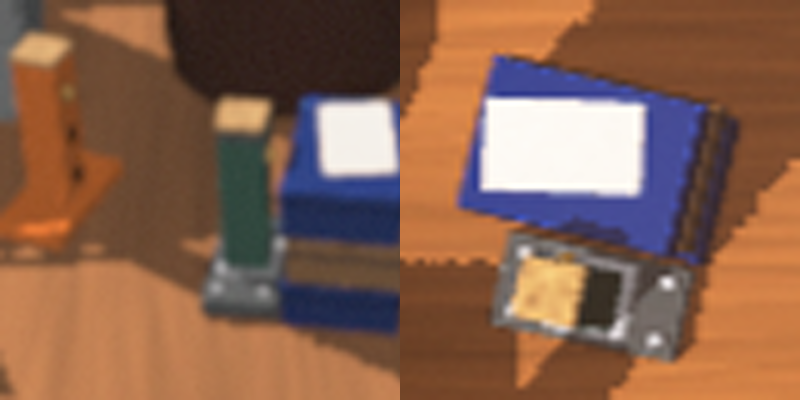

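View pics/crop2.png

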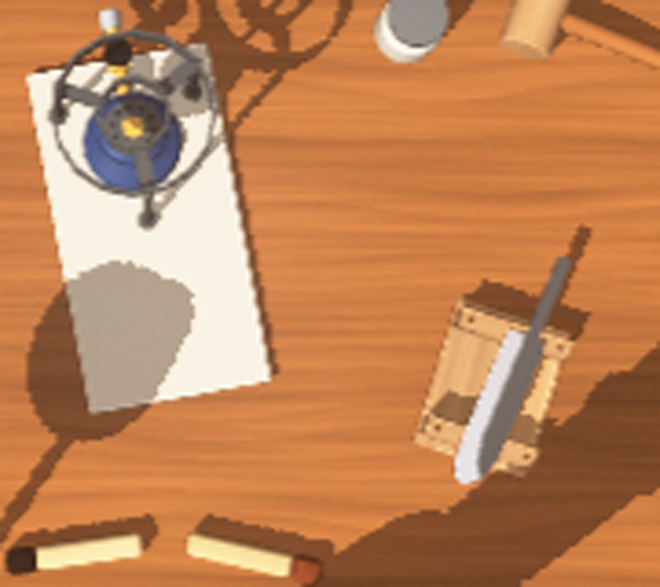

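Crop confirms it: green sleeve, cork head, steel foot, brass button facing the boxes. Now the measurements.

```bash
cat > meas.py <<'E'
from h import *
t=load('pics/top0.npz'); im=t['image']; hsv=cv2.cvtColor(im,cv2.COLOR_RGB2HSV)
def seg(mask,roi,name,z):
    m=np.zeros_like(mask); x0,y0,x1,y1=roi; m[y0:y1,x0:x1]=mask[y0:y1,x0:x1]
    cs,_=cv2.findContours(m,cv2.RETR_EXTERNAL,cv2.CHAIN_APPROX_NONE); c=max(cs,key=cv2.contourArea)
    W=np.array([onz(t,*p[0],z)[:2] for p in c]).astype(np.float32)
    r=cv2.minAreaRect(W*1000); print(name,'px',cv2.boundingRect(c),'rect mm',np.round(r[0],1),np.round(r[1],1),round(r[2],1)); print(np.round(cv2.boxPoints(r)).tolist())
    return W
H,S,V=[hsv[...,i].astype(int) for i in range(3)]
print(hsv[190,265],hsv[195,258],hsv[197,159],hsv[200,172],hsv[198,175],hsv[190,360],hsv[215,350])
seg(((S<60)&(V>130)).astype(np.uint8)*255,(215,100,295,218),'board',.012)
seg(((H>12)&(H<28)&(S>70)&(V>150)).astype(np.uint8)*255,(150,188,168,206),'cork',.14)
seg(((H>105)&(H<130)&(S>90)).astype(np.uint8)*255,(140,150,195,198),'boxes',.115)
seg(((S<60)).astype(np.uint8)*255,(145,180,192,215),'foot',.014)
seg(((S<70)).astype(np.uint8)*255,(335,155,385,240),'blade',.037)
E
python3 meas.py
```

```text
[ 16  54 181] [ 16  52 180] [ 18 133 236] [  9  35 101] [ 11  25 113] [ 10  39 117] [ 11  41 117]
board px (222, 117, 67, 95) rect mm [603.6  34.9] [338.6 180.4] 11.3
[[420.0, 90.0], [455.0, -87.0], [787.0, -20.0], [752.0, 157.0]]
cork px (153, 191, 12, 12) rect mm [472.1 353.2] [34.2 36.7] 79.9
[[451.0, 340.0], [487.0, 333.0], [493.0, 367.0], [457.0, 373.0]]
boxes px (145, 159, 40, 32) rect mm [544.6 341.2] [116.5  83.9] 77.0
[[491.0, 294.0], [572.0, 275.0], [599.0, 388.0], [517.0, 407.0]]
foot px (150, 188, 32, 20) rect mm [470.3 353.3] [108.4  53.2] 78.8
[[434.0, 305.0], [486.0, 295.0], [507.0, 401.0], [455.0, 412.0]]
blade px (339, 170, 31, 62) rect mm [ 466.3 -317.2] [ 38.4 238.6] 67.0
[[349.0, -288.0], [569.0, -381.0], [584.0, -346.0], [364.0, -253.0]]
```

```bash
python3 -m pendant '[0.95,0.94,1,0,0,0.6,87,0.95,0.94,1,0,0,0.6,87,0.95,0.94,1,0,0,0.6,87,0.95,0.94,1,0,0,0.6,87,0.95,0.94,0,0,0,0.6,87,0.95,0.94,0,0,0,0.6,87,0.95,0.94,0,0,0,0.6,87,0.95,0.94,0,0,0,0.6,87,0.95,0.94,0,0,0,0.6,87,0.95,0.94,0,0,0,0.6,87]' 40; python3 -m pendant '[0,1,0,0,0,0.6,87,0,1,0,0,0,0.6,87,0,1,0,0,0,0.6,87,0,1,0,0,0,0.6,87,0,1,0,0,0,0.6,87,0,1,0,0,0,0.6,87,0,1,0,0,0,0.6,87,0,1,0,0,0,0.6,87,0,1,0,0,0,0.6,87,0,1,0,0,0,0.6,87]'
```

```text
time_s: 1.4
tool_pos: [0.5412, -0.2598, 0.351]
tool_rot: [-90.0, -0.0, -104.7]
force: [0.4, -0.8, -0.6]
grip_width: 0.0871
time_s: 2.65
tool_pos: [0.5401, 0.1413, 0.3512]
tool_rot: [-90.0, -0.0, -44.5]
force: [0.0, -0.5, -0.7]
grip_width: 0.0871
```

```bash
python3 -m pendant '[-0.29,0.88,-0.4,0,0,0.555,87,-0.29,0.88,-0.4,0,0,0.555,87,-0.29,0.88,-0.4,0,0,0.555,87,-0.29,0.88,-0.4,0,0,0.555,87,-0.29,0.88,-0.4,0,0,0.555,87,-0.29,0.88,-0.4,0,0,0.555,87,0,0,0,0,0,0,87]'
python3 - <<'E'
from h import *
c=save('wrist','pics/w1.png'); save('side','pics/s1.png'); print(np.round(c['cam_to_world'],3).tolist())
print(env.get_obs()['tool_pos'],env.get_obs()['tool_rot'],env.get_obs()['qpos'])
for z,p in [(.14,(0.4715,.353)),(.014,(0.471,.353))]: print(proj(c,(*p,z)))
E
```

```text
time_s: 3.52
tool_pos: [0.4664, 0.3534, 0.253]
tool_rot: [-90.1, 0.2, -11.0]
force: [0.5, -0.5, 0.4]
grip_width: 0.0871
[[0.191, -0.946, -0.262, 0.394], [0.982, 0.183, 0.052, 0.368], [-0.001, -0.267, 0.964, 0.438], [0.0, 0.0, 0.0, 1.0]]
[0.46992993 0.35019833 0.25440043] [-9.00745257e+01  2.48666503e-02 -1.14241991e+01] [  8.59355792  17.56406403 -58.85804719  86.31430943  15.05022366
  84.65747934  28.080481  ]
(np.float64(257.1489334263969), np.float64(188.33640164342583))
(np.float64(257.1164774046782), np.float64(167.99809519600925))
```

View pics/w1.png

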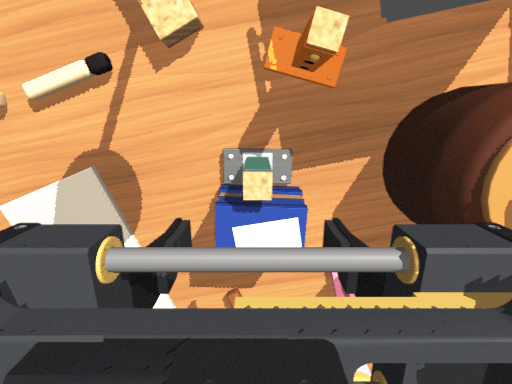

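View pics/s1.png

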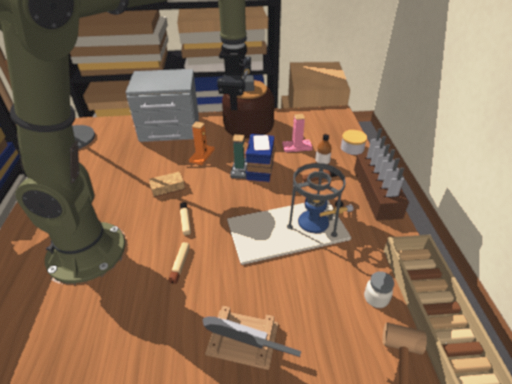

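```bash
python3 - <<'E'
from h import *
t=load('pics/w1.npz'); im=t['image']; hsv=cv2.cvtColor(im,cv2.COLOR_RGB2HSV); H,S,V=[hsv[...,i].astype(int) for i in range(3)]
def seg(mask,roi,name,z):
    m=np.zeros_like(mask); x0,y0,x1,y1=roi; m[y0:y1,x0:x1]=mask[y0:y1,x0:x1]
    cs,_=cv2.findContours(m,cv2.RETR_EXTERNAL,cv2.CHAIN_APPROX_NONE); c=max(cs,key=cv2.contourArea)
    W=np.array([onz(t,*p[0],z)[:2] for p in c]).astype(np.float32)
    r=cv2.minAreaRect(W*1000); print(name,'px',cv2.boundingRect(c),'rect mm',np.round(r[0],1),np.round(r[1],1),round(r[2],1)); print(np.round(cv2.boxPoints(r)).tolist())
seg(((H>12)&(H<32)&(S>60)&(V>150)).astype(np.uint8)*255,(238,158,278,205),'cork',.14)
seg(((S<60)).astype(np.uint8)*255,(215,140,300,190),'foot',.014)
a=cv2.imread('pics/w1.png')[135:215,200:310]; cv2.imwrite('pics/c2.png',cv2.resize(a,(770,560),interpolation=cv2.INTER_CUBIC))
E
```

```text
cork px (243, 171, 35, 29) rect mm [468.5 356.9] [39.5 33.1] 79.0
[[448.0, 341.0], [481.0, 334.0], [488.0, 373.0], [456.0, 379.0]]
foot px (223, 149, 69, 35) rect mm [468.3 353.5] [109.  55.] 79.0
[[431.0, 305.0], [485.0, 295.0], [506.0, 402.0], [452.0, 412.0]]
```

View pics/c2.png

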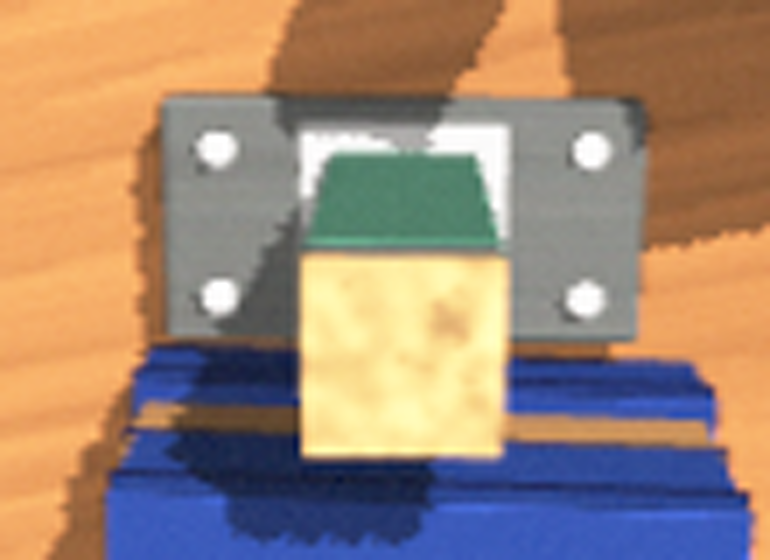

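```bash
python3 -m pendant '[0,0.07,-0.9,0,0,0,87,0,0,-0.9,0,0,0,87,0,0,-0.9,0,0,0,87,0,0,-0.9,0,0,0,87,0,0,-0.5,0,0,0,87,0,0,0,0,0,0,87]'
python3 - <<'E'
from h import *
save('side','pics/s2.png');print(env.get_obs()['tool_pos'],env.get_obs()['tool_rot'])
a=cv2.imread('pics/s2.png')[60:200,170:310]; cv2.imwrite('pics/c3.png',cv2.resize(a,(600,600),interpolation=cv2.INTER_CUBIC))
E
```

```text
time_s: 4.38
tool_pos: [0.4708, 0.3517, 0.0903]
tool_rot: [-90.1, 0.1, -11.6]
force: [0.3, 0.4, 0.0]
grip_width: 0.0869
[0.47134395 0.35270436 0.09164234] [-8.99859698e+01 -2.00562163e-02 -1.15800971e+01]
```

View pics/c3.png

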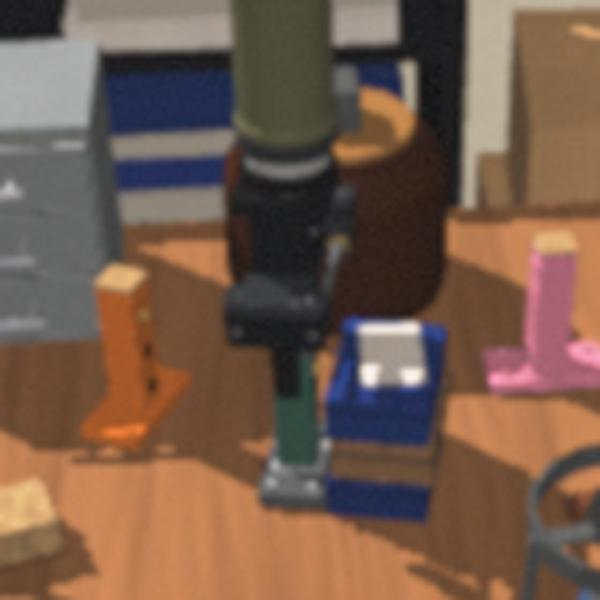

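```bash
python3 -m pendant '[0,0,-0.1,0,0,0,25,0,0,0,0,0,0,25,0,0,0,0,0,0,25,0,0,0,0,0,0,25,0,0,0,0,0,0,25]' 40; python3 -m pendant '[0,0,0.2,0,0,0,25,0,0,0.4,0,0,0,25,0,0,0.4,0,0,0,25]'
```

```text
time_s: 5.05
tool_pos: [0.4708, 0.353, 0.0873]
tool_rot: [-90.0, -0.0, -11.5]
force: [0.5, 0.4, -0.1]
grip_width: 0.0451
time_s: 5.42
tool_pos: [0.4702, 0.3524, 0.1273]
tool_rot: [-90.1, 0.1, -11.5]
force: [0.3, -0.0, -6.7]
grip_width: 0.0333
```

```bash
python3 -m pendant '[0,0,0.5,0,0,0,25,0,0,0.5,0,0,0,25]'
python3 - <<'E'
from h import *
save('side','pics/s3.png');print(env.get_obs())
a=cv2.imread('pics/s3.png')[60:200,170:310]; cv2.imwrite('pics/c3.png',cv2.resize(a,(600,600),interpolation=cv2.INTER_CUBIC))
E
```

```text
time_s: 5.68
tool_pos: [0.4708, 0.353, 0.1686]
tool_rot: [-90.0, -0.0, -11.5]
force: [0.8, 0.4, -7.4]
grip_width: 0.0335
{'time_s': 5.725, 'qpos': array([  7.41254128,  20.64601426, -57.59164262,  93.0756466 ,
        17.95255206,  75.94123619,  25.6173682 ]), 'joint_velocities': array([-0.61072468,  0.51404596, -0.08413147,  0.50627268,  0.74978981,
       -4.49349967, -1.07875889]), 'effort': array([ 1.15202509e+00, -3.34453118e+01, -7.71530718e+00, -2.71160531e+01,
        2.14894828e-01,  3.22106425e-01,  4.78037531e-03]), 'tool_pos': array([0.47188738, 0.35425182, 0.17163418]), 'tool_rot': array([-89.82900294,  -0.19062162, -11.52399487]), 'force': array([ 1.17254551,  1.7769772 , -4.72974272]), 'wrist_torque': array([ 0.53734893, -0.17587799,  0.02746876]), 'grip_width': 0.03336668184309747}
```

View pics/c3.png

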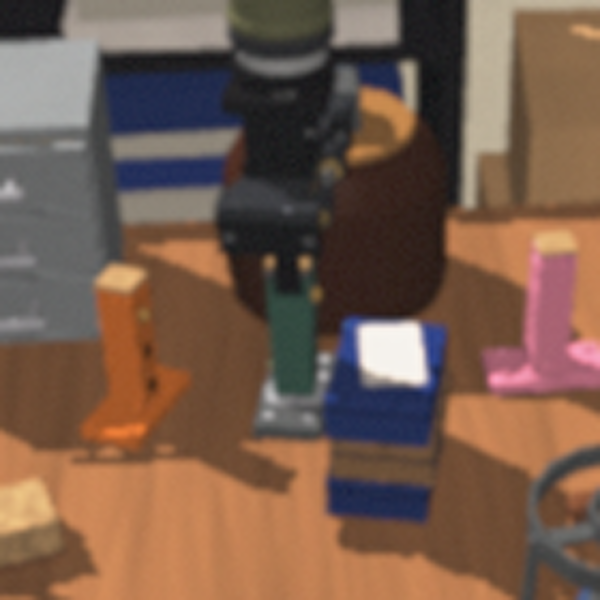

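```bash
python3 - <<'E'
from h import *
c=load('pics/s3.npz')
for z in [0,.05,.06,.065,.07,.08]:
    print(z,[np.round(np.array(proj(c,(*p,z)))-[170,60],1)*4.286 for p in [(.434,.305),(.486,.295)]])
E
```

```text
0 [array([260.1602, 504.4622]), array([322.3072, 508.7482])]
0.05 [array([256.7314, 457.7448]), array([320.5928, 461.6022])]
0.06 [array([256.3028, 447.887 ]), array([320.1642, 451.7444])]
0.065 [array([255.8742, 443.1724]), array([320.1642, 447.0298])]
0.07 [array([255.4456, 438.0292]), array([319.7356, 442.3152])]
0.08 [array([254.5884, 428.1714]), array([319.307 , 432.0288])]
```

```bash
python3 -m pendant '[0,0,0.8,0,0,0,25,0,0,0.8,0,0,0,25,0,0,0.65,0,0,0,25]' 45;  python3 -m pendant '[0.05,-0.4,0,0,0,0.228,25,0.05,-0.8,0,0,0,0.228,25,0.05,-1,0,0,0,0.228,25,0.05,-1,0,0,0,0.228,25,0.05,-1,0,0,0,0.228,25,0.05,-1,0,0,0,0.228,25,0.05,-1,0,0,0,0.228,25,0.05,-1,0,0,0,0.228,25,0.05,-0.8,0,0,0,0.228,25,0.05,-0.53,0,0,0,0.228,25]'; python3 -m pendant '[0,0,-0.5,0,0,0,25,0,0,-0.5,0,0,0,25,0,0,-0.5,0,0,0,25,0,0,-0.5,0,0,0,25,0,0,0,0,0,0,25]'
python3 - <<'E'
from h import *
save('side','pics/s4.png');save('top','pics/t4.png');save('wrist','pics/w4.png');print(env.get_obs())
a=cv2.imread('pics/s4.png')[120:280,180:360]; cv2.imwrite('pics/c4.png',cv2.resize(a,(675,600),interpolation=cv2.INTER_CUBIC))
E
```

```text
time_s: 6.1
tool_pos: [0.4708, 0.3534, 0.2589]
tool_rot: [-89.9, -0.1, -11.5]
force: [1.3, 0.4, -6.9]
grip_width: 0.0332
time_s: 7.35
tool_pos: [0.4905, 0.0102, 0.2574]
tool_rot: [-90.1, 0.0, 11.3]
force: [0.1, 1.1, -7.7]
grip_width: 0.0334
time_s: 7.98
tool_pos: [0.4891, 0.0123, 0.1761]
tool_rot: [-89.9, 0.2, 11.3]
force: [-1.6, -0.0, -7.8]
grip_width: 0.0331
{'time_s': 8.125, 'qpos': array([ 44.5523669 ,   2.03359229, -49.46149334, 105.50674557,
         1.63420211,  73.06286441,  95.93926294]), 'joint_velocities': array([ 0.02934822, -0.20457019,  0.08698899, -0.33237272,  0.1143792 ,
        0.06366175,  0.05522601]), 'effort': array([ 2.49252026e-02, -2.45453256e+01, -8.71394109e-01, -3.34686613e+01,
        4.80130257e-02,  1.14334705e-01,  7.90640042e-04]), 'tool_pos': array([0.49160166, 0.0121442 , 0.17833572]), 'tool_rot': array([-90.03067871,  -0.11204676,  11.30367199]), 'force': array([-0.07999501,  0.10808055, -7.43302805]), 'wrist_torque': array([ 0.07305475, -0.09452599, -0.03048438]), 'grip_width': 0.0332921889753938}
```

View pics/c4.png

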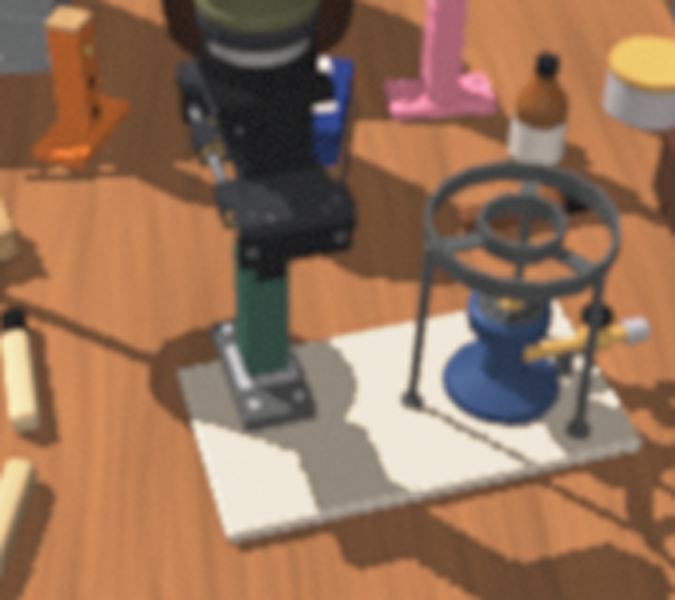

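View pics/w4.png

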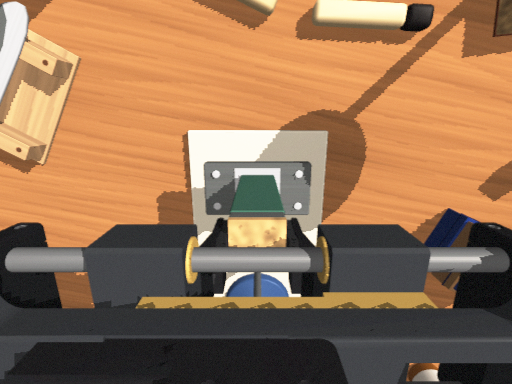

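```bash
python3 - <<'E'
from h import *
c=load('pics/s4.npz')
for z in [.07,.08,.09]:
    print(z,[np.round((np.array(proj(c,(*p,z)))-[180,120])*3.75,1) for p in [(.4749,-.0473),(.5298,-.0363)]])
E
```

```text
0.07 [array([251.5, 440.2]), array([323.7, 424.6])]
0.08 [array([251.1, 431.2]), array([323.8, 415.6])]
0.09 [array([250.8, 422. ]), array([323.9, 406.4])]
```

```bash
python3 -m pendant '[0,0,-0.3,0,0,0,25,0,0,-0.4,0,0,0,25,0,0,-0.4,0,0,0,25,0,0,-0.3,0,0,0,25,0,0,-0.1,0,0,0,25,0,0,-0.05,0,0,0,25,0,0,0,0,0,0,25]'; python3 -m pendant '[0,0,-0.05,0,0,0,25,0,0,-0.05,0,0,0,25,0,0,0,0,0,0,25]'
```

```text
time_s: 9.0
tool_pos: [0.4911, 0.0118, 0.1155]
tool_rot: [-90.0, -0.0, 11.3]
force: [-0.0, 0.0, -7.8]
grip_width: 0.0331
time_s: 9.38
tool_pos: [0.4906, 0.0118, 0.111]
tool_rot: [-90.0, 0.0, 11.3]
force: [0.4, 0.3, -7.2]
grip_width: 0.0335
```

```bash
python3 -m pendant '[0,0,-0.04,0,0,0,25,0,0,-0.04,0,0,0,25,0,0,0,0,0,0,25]'; python3 -m pendant '[0,0,-0.03,0,0,0,25,0,0,0,0,0,0,25]'
```

```text
time_s: 9.75
tool_pos: [0.4914, 0.012, 0.1086]
tool_rot: [-90.0, -0.1, 11.3]
force: [-0.1, 1.1, -0.3]
grip_width: 0.0337
time_s: 10.0
tool_pos: [0.4914, 0.012, 0.1075]
tool_rot: [-90.0, -0.1, 11.3]
force: [-1.7, 0.5, 3.6]
grip_width: 0.0332
```

```bash
python3 -m pendant '[0,0,0,0,0,0,87,0,0,0,0,0,0,87,0,0,0,0,0,0,87,0,0,0,0,0,0,87,0,0,0,0,0,0,87]';  python3 -m pendant '[0,0,0.7,0,0,0,87,0,0,0.9,0,0,0,87,0,0,0.9,0,0,0,87,0,0,0.8,0,0,0,87]'; python3 -m pendant '[0,0,0,0,0,-0.9,87,0,0,0,0,0,-0.9,87,0,0,0,0,0,-0.9,87,0,0,0,0,0,-0.9,87,0,0,0,0,0,-0.9,87,0,0,0,0,0,-0.9,87,0,0,0,0,0,-0.9,87,0,0,0,0,0,-0.9,87,0,0,0,0,0,-0.9,87,0,0,0,0,0,-0.9,87]'
python3 - <<'E'
from h import *
save('side','pics/s5.png');save('wrist','pics/w5.png');save('top','pics/t5.png');print(env.get_obs()['tool_pos'],env.get_obs()['tool_rot'],env.get_obs()['qpos'])
a=cv2.imread('pics/s5.png')[120:280,180:360]; cv2.imwrite('pics/c5.png',cv2.resize(a,(675,600),interpolation=cv2.INTER_CUBIC))
E
```

```text
time_s: 10.62
tool_pos: [0.4908, 0.0118, 0.1067]
tool_rot: [-90.0, -0.0, 11.3]
force: [-0.8, 0.5, -0.3]
grip_width: 0.0755
time_s: 11.12
tool_pos: [0.4909, 0.0119, 0.2402]
tool_rot: [-90.0, -0.0, 11.3]
force: [0.6, -0.0, -0.6]
grip_width: 0.087
time_s: 12.38
tool_pos: [0.4907, 0.0118, 0.2387]
tool_rot: [-90.0, -0.0, -79.0]
force: [0.3, -0.7, 0.1]
grip_width: 0.0873
[0.49074387 0.01182385 0.23872798] [-8.99985856e+01 -9.06753649e-03 -7.85706979e+01] [ 46.21507685  -0.55596001 -49.73155816 100.31879565  -0.42178108
  80.0381816    7.98709775]
```

View pics/c5.png

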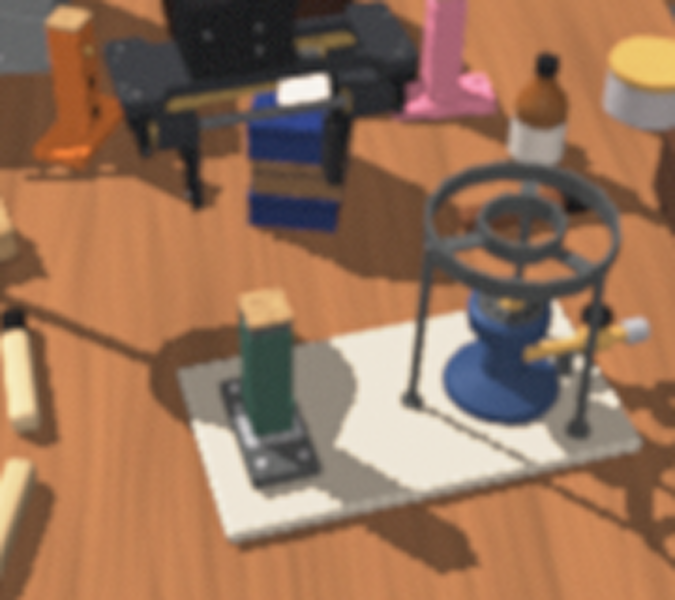

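View pics/w5.png

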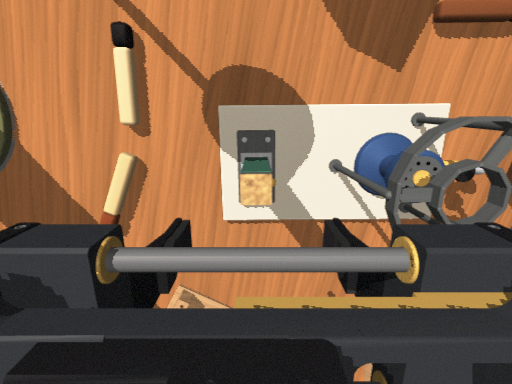

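```bash
python3 -m pendant '[0,0,-0.8,0,0,0,87,0,0,-0.9,0,0,0,87,0,0,-0.9,0,0,0,87,0,0,-0.7,0,0,0,87,0,0,-0.2,0,0,0,87,0,0,0,0,0,0,87]' 20; python3 -m pendant '[0,0,0,0,0,0,28,0,0,0,0,0,0,28,0,0,0,0,0,0,28,0,0,0,0,0,0,28,0,0,0,0,0,0,28,0,0,0,0,0,0,28,0,0,0,0,0,0,28]' 20
```

```text
time_s: 13.28
tool_pos: [0.4909, 0.0119, 0.099]
tool_rot: [-90.0, 0.0, -78.7]
force: [0.3, -0.6, 0.2]
grip_width: 0.0873
time_s: 14.15
tool_pos: [0.4908, 0.0118, 0.0989]
tool_rot: [-90.0, -0.0, -78.7]
force: [0.1, -0.9, 1.5]
grip_width: 0.0337
```

```bash
python3 -m pendant '[0,0,0.1,0,0,0,28,0,0,0.1,0,0,0,28,0,0,0.1,0,0,0,28,0,0,0,0,0,0,28]' ; python3 - <<'E'
from h import *
save('side','pics/s6.png');print(env.get_obs()['tool_pos'],env.get_obs()['force'])
a=cv2.imread('pics/s6.png')[120:280,180:360]; cv2.imwrite('pics/c6.png',cv2.resize(a,(675,600),interpolation=cv2.INTER_CUBIC))
E
```

```text
time_s: 14.65
tool_pos: [0.4906, 0.0118, 0.1107]
tool_rot: [-90.0, -0.0, -78.7]
force: [-0.1, 0.3, -7.3]
grip_width: 0.0337
[0.49053728 0.01175406 0.11057363] [-0.11812412  0.57006746 -7.4905372 ]
```

View pics/c6.png

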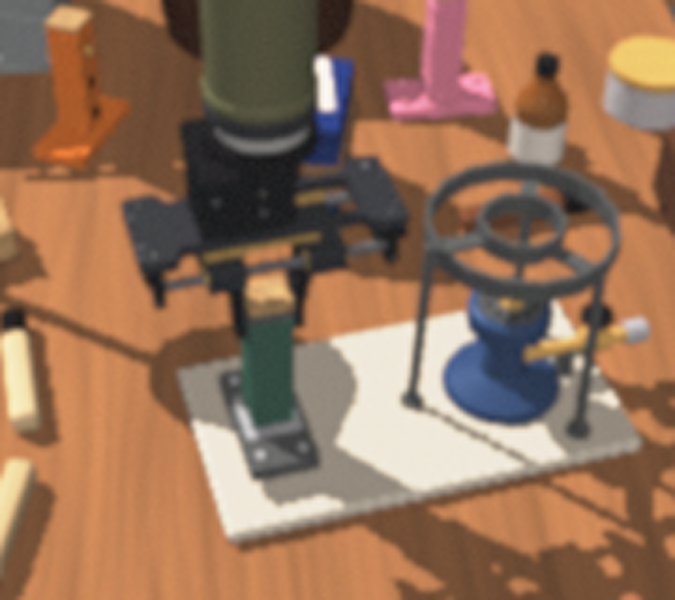

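```bash
python3 -m pendant '[0,0,-0.1,0,0,0,28,0,0,-0.1,0,0,0,28,0,0,-0.1,0,0,0,28,0,0,0,0,0,0,28]' ; python3 - <<'E'
from h import *
a=cv2.imread('pics/s5.png')[190:250,230:275]; b=cv2.imread('pics/t5.png')[150:220,215:285]
cv2.imwrite('pics/c7.png',np.hstack([cv2.resize(a,(400,533),interpolation=cv2.INTER_CUBIC),cv2.resize(b,(400,533),interpolation=cv2.INTER_CUBIC)]))
E
```

```text
time_s: 15.2
tool_pos: [0.4915, 0.0119, 0.101]
tool_rot: [-90.0, -0.1, -78.7]
force: [-5.1, -0.9, 11.5]
grip_width: 0.034
```

View pics/c7.png

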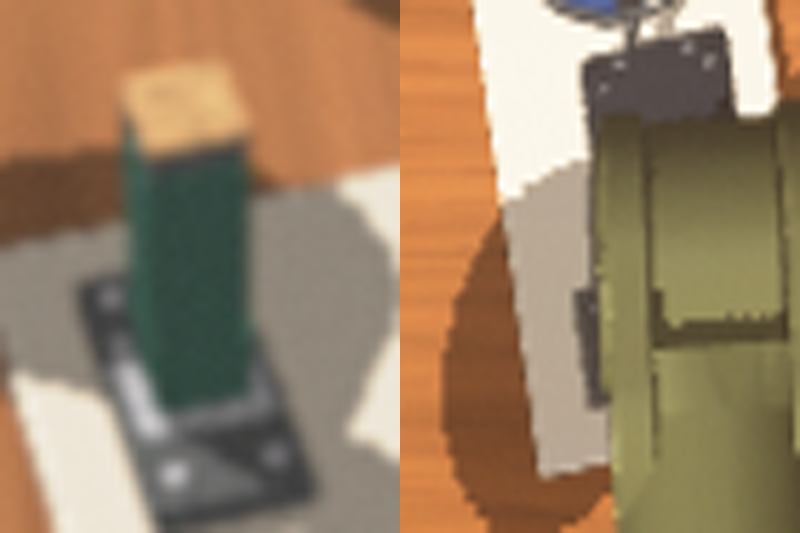

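```bash
python3 -m pendant '[0,0,0.04,0,0,0,45,0,0,0,0,0,0,45,0,0,0,0,0,0,45]' 55; python3 -m pendant '[0,0,-0.06,0,0,0,28,0,0,0,0,0,0,25,0,0,0,0,0,0,25]';  python3 -m pendant '[0,0,0.08,0,0,0,25,0,0,0.08,0,0,0,25,0,0,0,0,0,0,25]'
```

```text
time_s: 15.58
tool_pos: [0.4913, 0.0118, 0.1006]
tool_rot: [-89.9, -0.0, -78.7]
force: [-0.3, -0.1, 0.6]
grip_width: 0.0444
time_s: 15.95
tool_pos: [0.4904, 0.0117, 0.0977]
tool_rot: [-90.0, 0.0, -78.7]
force: [-1.2, -0.5, -0.5]
grip_width: 0.0336
time_s: 16.32
tool_pos: [0.49, 0.0118, 0.1038]
tool_rot: [-90.1, 0.0, -78.7]
force: [0.4, -0.8, -7.0]
grip_width: 0.0333
```

```bash
python3 -m pendant '[0,0,-0.08,0,0,0,25,0,0,-0.08,0,0,0,25,0,0,0,0,0,0,25]';  python3 -m pendant '[0,0,0.5,0,0,0,25,0,0,0,0,0,0,25]' 40; python3 - <<'E'
from h import *
save('side','pics/s8.png');o=env.get_obs();print(o['tool_pos'],o['force'])
a=cv2.imread('pics/s8.png')[170:260,220:300]; cv2.imwrite('pics/c8.png',cv2.resize(a,(533,600),interpolation=cv2.INTER_CUBIC))
E
```

```text
time_s: 16.7
tool_pos: [0.4906, 0.0118, 0.0981]
tool_rot: [-90.0, -0.0, -78.7]
force: [-3.2, 0.0, 0.4]
grip_width: 0.0335
time_s: 16.95
tool_pos: [0.4921, 0.0119, 0.1185]
tool_rot: [-89.8, -0.0, -78.7]
force: [-0.7, 0.2, -7.4]
grip_width: 0.0338
[0.49116516 0.01175807 0.1176642 ] [-0.23513935  1.58887679 -7.65832999]
```

View pics/c8.png

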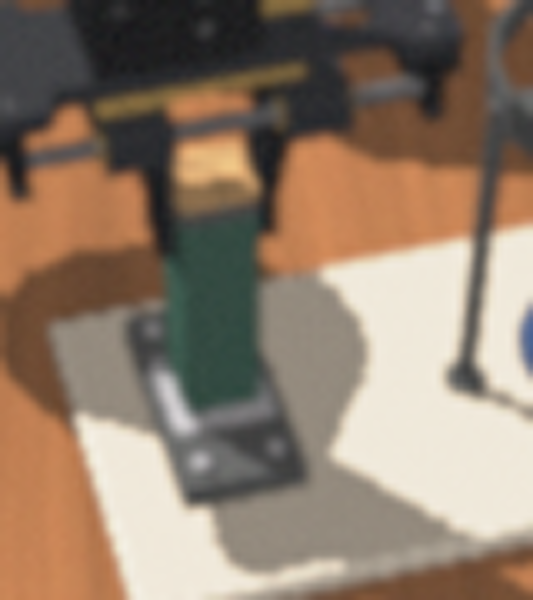

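```bash
python3 - <<'E'
from h import *
save('wrist','pics/w8.png'); save('top','pics/t8.png')
a=cv2.imread('pics/w8.png')[130:290,170:350]; cv2.imwrite('pics/c9.png',cv2.resize(a,(675,600),interpolation=cv2.INTER_CUBIC))
E
```

```text
(no output)
```

View pics/c9.png

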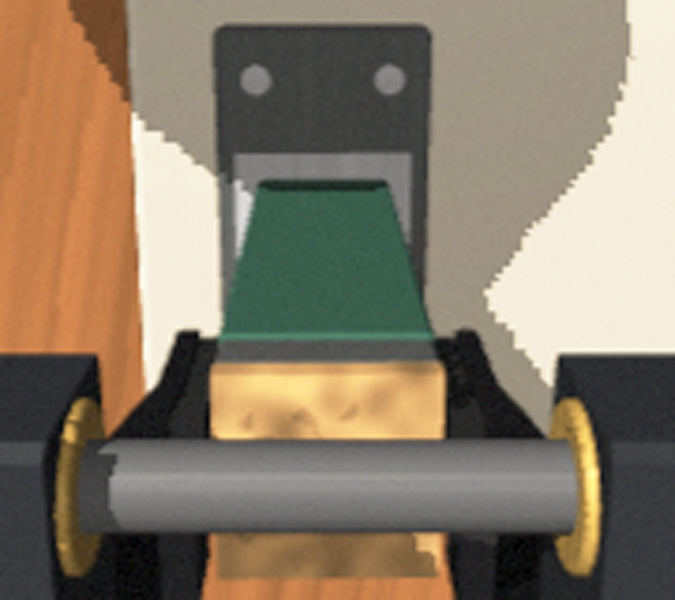

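```bash
python3 -m pendant '[0,0,-0.2,0,0,0,25,0,0,-0.2,0,0,0,25,0,0,-0.1,0,0,0,25,0,0,0,0,0,0,25]' 60;  python3 -m pendant '[0,0,1,0,0,0,25]'; python3 -m pendant '[0,0,0,0,0,0,25]'
```

```text
time_s: 17.6
tool_pos: [0.4903, 0.0118, 0.0977]
tool_rot: [-90.1, 0.0, -78.7]
force: [-2.0, 0.8, -3.3]
grip_width: 0.0332
time_s: 17.73
tool_pos: [0.488, 0.0116, 0.1354]
tool_rot: [-90.3, 0.2, -78.7]
force: [0.3, -1.2, -6.0]
grip_width: 0.0335
time_s: 17.85
tool_pos: [0.4937, 0.0121, 0.1402]
tool_rot: [-89.6, -0.1, -78.7]
force: [0.3, -0.6, -7.1]
grip_width: 0.0336
```

```bash
python3 -m pendant '[0,0,-0.4,0,0,0,25,0,0,-0.4,0,0,0,25,0,0,-0.2,0,0,0,25,0,0,0,0,0,0,25]';  python3 -m pendant '[0,0,0,0,0,0,87,0,0,0,0,0,0,87,0,0,0,0,0,0,87,0,0,0,0,0,0,87,0,0,0.5,0,0,0,87,0,0,0.9,0,0,0,87,0.5,0,0.9,0,0,0,87,0.9,0,0.9,0,0,0,87,0.5,0,0,0,0,0,87,0,0,0,0,0,0,87]'
python3 - <<'E'
from h import *
save('wrist','pics/w9.png'); save('side','pics/s9.png')
print(env.get_obs()['tool_pos'])
a=cv2.imread('pics/w9.png')[90:250,100:280]; cv2.imwrite('pics/c10.png',cv2.resize(a,(675,600),interpolation=cv2.INTER_CUBIC))
E
```

```text
time_s: 18.35
tool_pos: [0.4898, 0.0118, 0.1003]
tool_rot: [-90.3, -0.1, -78.7]
force: [-12.2, 0.0, 28.1]
grip_width: 0.0334
time_s: 19.6
tool_pos: [0.5675, 0.0119, 0.2254]
tool_rot: [-90.0, 0.1, -78.7]
force: [-0.9, 0.5, 0.5]
grip_width: 0.0869
[0.56580979 0.01207538 0.22505964]
```

View pics/c10.png

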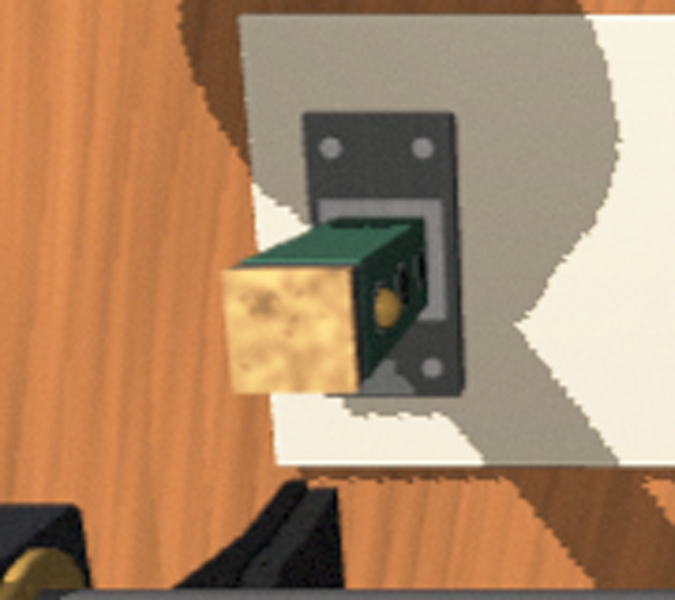

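```bash
python3 - <<'E'
from h import *
c=load('pics/w9.npz'); s=3.75
y=np.deg2rad(11.3); ex=np.array([np.cos(y),np.sin(y),0]); ey=np.array([-np.sin(y),np.cos(y),0])
def onplane(u,v,cen,d):
    o,r=ray(c,u,v); t=(d-(o-cen)@ex)/(r@ex); p=o+t*r; return (p-cen)@ey,p[2]
f=lambda a,b:(100+a/s,90+b/s)
hc=[f(*p) for p in [(223,272),(355,267),(357,392),(232,393)]]
H=np.array([onz(c,*p,.152) for p in hc]); print('head',np.round(H*1000,1).tolist(),H.mean(0))
e=H[1]-H[0]; e2=H[2]-H[3]; print(np.degrees(np.arctan2(e[1],e[0])),np.degrees(np.arctan2(e2[1],e2[0])))
cen=H.mean(0)*[1,1,0]
print('button',onplane(*f(387,308),cen,.020)); print('hole1',onplane(*f(404,285),cen,.017),'hole2',onplane(*f(420,270),cen,.017)); print('edges', onplane(*f(357,392),cen,.017),onplane(*f(427,220),cen,.017),onplane(*f(427,302),cen,.017))
E
```

```text
head [[468.4, 24.2, 152.0], [501.8, 32.1, 152.0], [506.8, -1.2, 152.0], [474.0, -8.0, 152.0]] [0.48774221 0.01176024 0.152     ]
13.44691853005611 11.745208916809814
button (np.float64(0.0010311882625770208), np.float64(0.12529008246091955))
hole1 (np.float64(-0.00019446929415607538), np.float64(0.08083931578062475)) hole2 (np.float64(-0.0005499712451532821), np.float64(0.0480149724140117))
edges (np.float64(-0.015448908667882318), np.float64(0.15549467656437144)) (np.float64(0.015129540902907109), np.float64(0.027120463490186764)) (np.float64(-0.014801450181160556), np.float64(0.03558505632473524))
```

```bash
python3 - <<'E'
import cv2,numpy as np
a=cv2.imread('pics/w9.png')[205:300,130:380]; a=np.clip(a.astype(float)*2.5,0,255).astype(np.uint8); cv2.imwrite('pics/c11.png',cv2.resize(a,(800,304),interpolation=cv2.INTER_CUBIC))
a=cv2.imread('pics/s9.png')[120:220,190:330]; a=np.clip(a.astype(float)*1.5,0,255).astype(np.uint8);cv2.imwrite('pics/c12.png',cv2.resize(a,(800,571),interpolation=cv2.INTER_CUBIC))
E
```

```text
(no output)
```

View pics/c11.png

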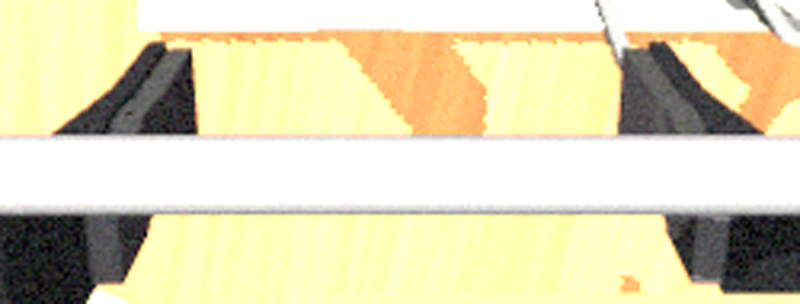

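View pics/c12.png

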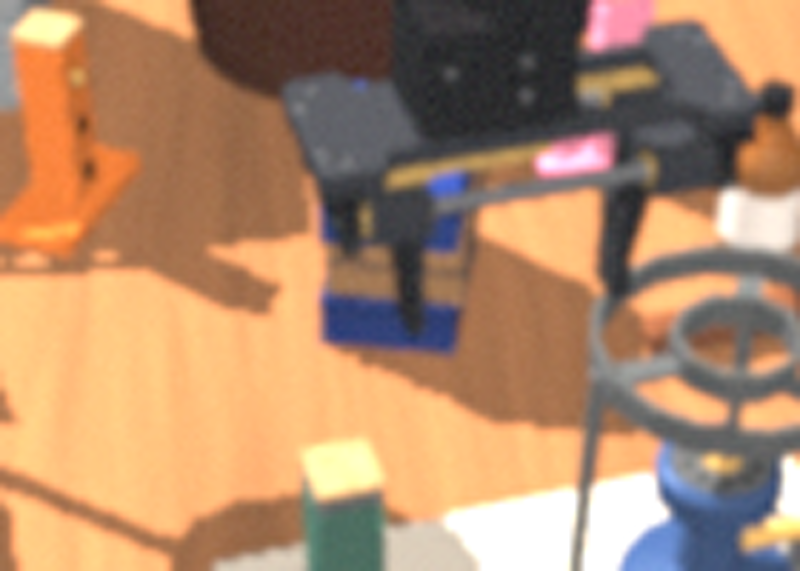

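```bash
python3 -m pendant '[-0.9,0,0,0,0,0,87,-0.9,0,0,0,0,0,87,-0.12,0,-0.6,0,0,0,87,0,0,-0.9,0,0,0,87,0,0,-0.9,0,0,0,48,0,0,-0.6,0,0,0,48,0,0,0,0,0,0,44]' 3;python3 -m pendant '[0,0,0,0,0,0,30,0,0,0,0,0,0,30,0,0,0,0,0,0,30]' 3
```

```text
time_s: 20.58
tool_pos: [0.4872, 0.0117, 0.1041]
tool_rot: [-90.3, 0.0, -78.7]
force: [-1.0, -0.2, 0.8]
grip_width: 0.0649
time_s: 20.95
tool_pos: [0.4899, 0.0115, 0.1067]
tool_rot: [-90.0, -0.1, -78.7]
force: [-2.4, -1.0, 1.5]
grip_width: 0.0353
```

```bash
python3 -m pendant '[0,0,0,0,0,0,30,0,0,0,0,0,0,30]' 3; python3 -m pendant '[0,0,0.1,0,0,0,30,0,0,0.1,0,0,0,30,0,0,0.1,0,0,0,30]' 10
```

```text
time_s: 21.2
tool_pos: [0.4898, 0.0116, 0.1063]
tool_rot: [-90.0, -0.0, -78.7]
force: [-3.7, -1.1, 5.5]
grip_width: 0.0341
time_s: 21.58
tool_pos: [0.4894, 0.012, 0.1174]
tool_rot: [-90.1, 0.0, -78.7]
force: [0.2, -0.8, -9.2]
grip_width: 0.034
```

```bash
python3 - <<'E'
from h import *
save('wrist','pics/w10.png'); save('side','pics/s10.png')
print(env.get_obs()['tool_pos'],env.get_obs()['force'])
a=cv2.imread('pics/w10.png')[130:290,170:350]; b=cv2.imread('pics/s10.png')[160:260,220:310]
cv2.imwrite('pics/c13.png',np.hstack([cv2.resize(a,(450,400),interpolation=cv2.INTER_CUBIC),cv2.resize(b,(350,400),interpolation=cv2.INTER_CUBIC)]))
E
```

```text
[0.490099   0.01195227 0.11802949] [ 0.89935923  0.89399797 -7.54159662]
```

View pics/c13.png

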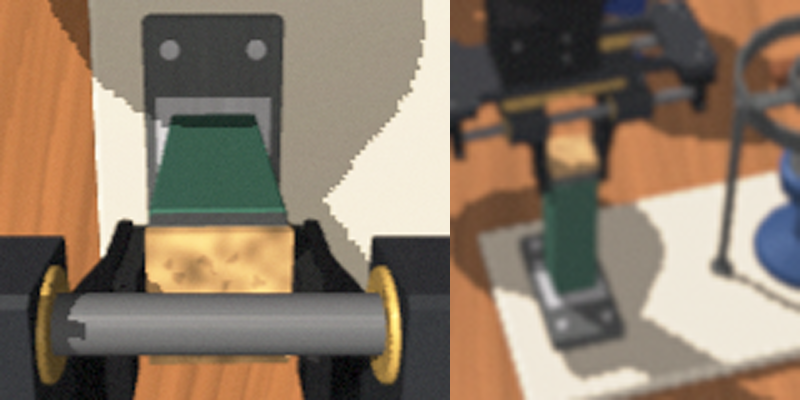

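```bash
python3 -m pendant '[0,0,-0.12,0,0,0,30,0,0,-0.12,0,0,0,30,0,0,0,0,0,0,30]' 10; for i in 1 2 3; do python3 -m pendant '[0,0,-0.025,0,0,0,30,0,0,0,0,0,0,30]' | tr '\n' ' '; echo; done
```

```text
time_s: 22.05
tool_pos: [0.4899, 0.0119, 0.1084]
tool_rot: [-90.0, 0.0, -78.7]
force: [-1.5, -0.3, -1.7]
grip_width: 0.0339
time_s: 22.3 tool_pos: [0.49, 0.0119, 0.1076] tool_rot: [-90.0, -0.0, -78.7] force: [-2.3, -0.5, 0.1] grip_width: 0.0335 
time_s: 22.55 tool_pos: [0.49, 0.0119, 0.1066] tool_rot: [-90.0, -0.0, -78.7] force: [-3.6, -0.3, 0.3] grip_width: 0.034 
time_s: 22.8 tool_pos: [0.4901, 0.0119, 0.1062] tool_rot: [-90.0, -0.0, -78.7] force: [-4.3, -0.0, 5.8] grip_width: 0.0339
```

```bash
python3 -m pendant '[0,0,0.02,0,0,0,25,0,0,0.7,0,0,0,25,0,0,0.5,0,0,0,25,0,0,0,0,0,0,25]' 60 | tr '\n' ' '; python3 -m pendant '[0,0,-0.95,0,0,0,25,0,0,0.7,0,0,0,25,0,0,0,0,0,0,25]' | tr '\n' ' '
python3 - <<'E'
from h import *
save('wrist','pics/w11.png'); save('side','pics/s11.png')
print(env.get_obs()['tool_pos'],env.get_obs()['force'])
a=cv2.imread('pics/w11.png')[130:290,170:350]; b=cv2.imread('pics/s11.png')[160:260,220:310]
cv2.imwrite('pics/c14.png',np.hstack([cv2.resize(a,(450,400),interpolation=cv2.INTER_CUBIC),cv2.resize(b,(350,400),interpolation=cv2.INTER_CUBIC)]))
E
```

```text
time_s: 23.3 tool_pos: [0.4913, 0.0117, 0.1545] tool_rot: [-89.8, -0.1, -78.7] force: [0.0, -0.8, -7.2] grip_width: 0.0331 time_s: 23.68 tool_pos: [0.4913, 0.012, 0.144] tool_rot: [-89.8, -0.0, -78.7] force: [1.9, 0.4, -7.3] grip_width: 0.0335 [0.4900003  0.011712   0.14325778] [-0.99568874  0.77758506 -8.1009467 ]
```

View pics/c14.png

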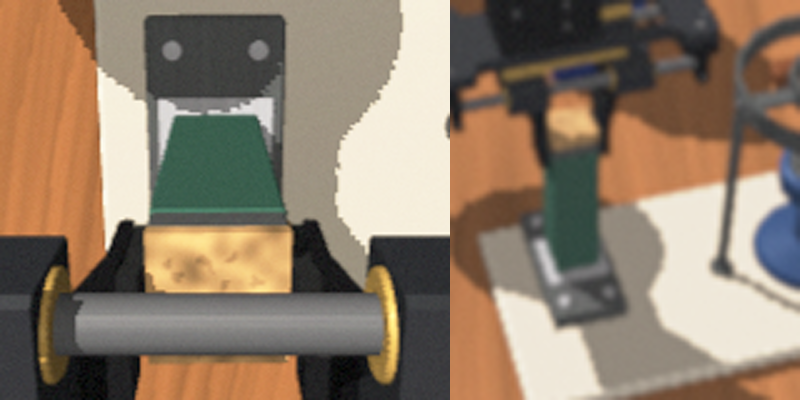

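```bash
python3 - <<'E'
from h import *
from scipy.spatial.transform import Rotation as R
c=load('pics/w11.npz'); o=env.get_obs(); t=o['tool_pos']; M=R.from_euler('xyz',o['tool_rot'],degrees=True).as_matrix()
for back in [0,10,19,30,40]:
  for xx in [-.0095,.0095]:
    print(back,xx,[np.round(proj(c,t-M[:,1]*back/1000+M[:,2]*s*.0168+M[:,0]*xx),1).tolist() for s in(-1,1)])
a=cv2.imread('pics/w11.png')[190:310,190:330]; a=np.clip(a.astype(float)*3,0,255).astype(np.uint8); cv2.imwrite('pics/c15.png',cv2.resize(a,(700,600),interpolation=cv2.INTER_CUBIC))
E
```

```text
0 -0.0095 [[232.3, 208.5], [278.1, 208.4]]
0 0.0095 [[232.9, 232.4], [277.6, 232.3]]
10 -0.0095 [[231.1, 213.2], [279.3, 213.2]]
10 0.0095 [[231.7, 238.2], [278.7, 238.1]]
19 -0.0095 [[229.8, 217.9], [280.4, 217.9]]
19 0.0095 [[230.6, 243.9], [279.7, 243.9]]
30 -0.0095 [[228.2, 224.4], [281.9, 224.3]]
30 0.0095 [[229.0, 251.8], [281.2, 251.7]]
40 -0.0095 [[226.5, 231.0], [283.5, 230.9]]
40 0.0095 [[227.5, 259.8], [282.7, 259.7]]
```

View pics/c15.png

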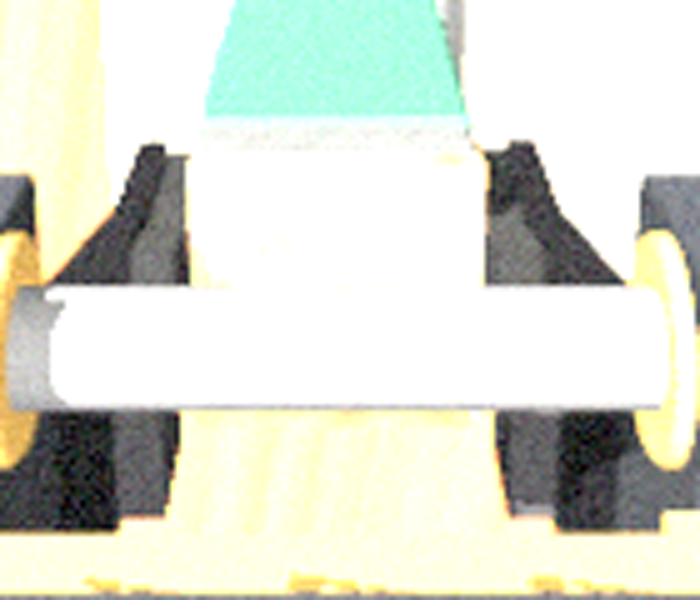

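```bash
python3 - <<'E'
from h import *
from scipy.spatial.transform import Rotation as R
w=load('pics/w9.npz'); s=load('pics/s9.npz')
t=np.array([.5658,.0121,.2251]); M=R.from_euler('xyz',[-90,0,-78.7],degrees=True).as_matrix()
def tri(pw,ps):
    o1,d1=ray(w,*pw);o2,d2=ray(s,*ps);d1/=np.linalg.norm(d1);d2/=np.linalg.norm(d2)
    A=np.stack([d1,-d2],1);k=np.linalg.lstsq(A,o2-o1,rcond=None)[0];p,q=o1+k[0]*d1,o2+k[1]*d2
    return (p+q)/2,np.linalg.norm(p-q)
for n,a,b in [('L',(186,219),(262.3,178.3)),('R',(329,218),(297.6,170.8))]:
    p,g=tri(a,b); print(n,np.round(p,4),round(g,4),'tool frame mm',np.round(M.T@(p-t)*1000,1))
for xx in[-.0095,0,.0095]:
  print(xx,[np.round(proj(s,t+M[:,2]*k*.0435+M[:,0]*xx),1).tolist() for k in(-1,1)],[np.round(proj(w,t+M[:,2]*k*.0435+M[:,0]*xx),1).tolist() for k in(-1,1)])
E
```

```text
L [0.5199 0.0073 0.2353] 0.0042 tool frame mm [ -4.2 -10.2 -46. ]
R [0.6166 0.028  0.2362] 0.0026 tool frame mm [ -5.6 -11.1  52.9]
-0.0095 [[261.8, 179.8], [293.0, 174.0]] [[195.3, 208.0], [314.3, 207.9]]
0 [[262.9, 182.0], [294.3, 176.1]] [[196.1, 220.2], [313.6, 220.1]]
0.0095 [[263.9, 184.3], [295.5, 178.3]] [[196.9, 232.0], [312.9, 231.9]]
```

```bash
python3 -m pendant '[0,0,-0.4,0,0,0,25,0,0,-0.35,0,0,0,25,0,0,-0.1,0,0,0,25,0,0,-0.05,0,0,0,25,0,0,0,0,0,0,25]' | tr '\n' ' ' ; python3 -m pendant '[0,0,0,0,0,0,60,0,0,0,0,0,0,60,0,0,0,0,0,0,60,0,0,-0.25,0,0,0,60,0,0,-0.2,0,0,0,60,0,0,0,0,0,0,60]' 25
```

```text
time_s: 24.4 tool_pos: [0.4896, 0.0118, 0.1083] tool_rot: [-90.1, -0.0, -78.7] force: [-3.0, -0.1, -2.3] grip_width: 0.0336 time_s: 25.15
tool_pos: [0.4892, 0.0119, 0.0891]
tool_rot: [-90.1, 0.1, -78.7]
force: [-1.1, 0.2, 0.4]
grip_width: 0.0598
```

```bash
python3 -m pendant '[0,0,0,0,0,0,28,0,0,0,0,0,0,28,0,0,0,0,0,0,28,0,0,0,0,0,0,28]' 25 | tr '\n' ' ' ; python3 -m pendant '[0,0,0.1,0,0,0,28,0,0,0.1,0,0,0,28,0,0,0.1,0,0,0,28,0,0,0,0,0,0,28]'
```

```text
time_s: 25.65 tool_pos: [0.4896, 0.0117, 0.0902] tool_rot: [-90.0, -0.0, -78.7] force: [-1.0, -0.5, 0.5] grip_width: 0.0336 time_s: 26.15
tool_pos: [0.4897, 0.0118, 0.1026]
tool_rot: [-90.0, -0.0, -78.7]
force: [-3.2, 0.3, 0.1]
grip_width: 0.0337
```

```bash
python3 -m pendant '[0,0,0.1,0,0,0,28,0,0,0.1,0,0,0,28,0,0,0.1,0,0,0,28,0,0,0.1,0,0,0,28,0,0,0,0,0,0,28]' | tr '\n' ' ' ; for i in 1 2 3; do python3 -m pendant '[0,0,0.05,0,0,0,28,0,0,0.03,0,0,0,28]'| tr '\n' ' '; done
```

```text
time_s: 26.78 tool_pos: [0.49, 0.0118, 0.1187] tool_rot: [-90.0, -0.0, -78.7] force: [-2.6, -0.6, -0.8] grip_width: 0.0338 time_s: 27.02 tool_pos: [0.4899, 0.0118, 0.1213] tool_rot: [-90.0, 0.0, -78.7] force: [-2.0, -0.2, -2.5] grip_width: 0.0339 time_s: 27.28 tool_pos: [0.49, 0.0118, 0.125] tool_rot: [-90.0, -0.0, -78.7] force: [-2.2, -0.1, 0.7] grip_width: 0.0337 time_s: 27.52 tool_pos: [0.49, 0.0118, 0.1278] tool_rot: [-90.0, -0.0, -78.7] force: [-1.9, 0.3, -1.9] grip_width: 0.034
```

```bash
python3 - <<'E'
from h import *
save('wrist','pics/w12.png'); save('side','pics/s12.png')
print(env.get_obs()['tool_pos'],env.get_obs()['force'])
a=cv2.imread('pics/w12.png')[130:290,170:350]; b=cv2.imread('pics/s12.png')[160:260,220:310]
cv2.imwrite('pics/c16.png',np.hstack([cv2.resize(a,(450,400),interpolation=cv2.INTER_CUBIC),cv2.resize(b,(350,400),interpolation=cv2.INTER_CUBIC)]))
E
```

```text
[0.49000426 0.0117889  0.12784201] [-1.80954065 -0.72133615 -0.8542927 ]
```

View pics/c16.png

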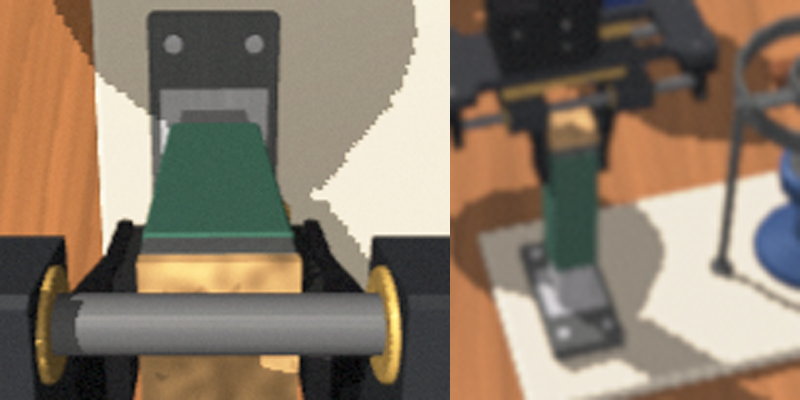

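```bash
python3 -m pendant '[0,0,0.05,0,0,0,28,0,0,0.05,0,0,0,28]'| tr '\n' ' ';python3 -m pendant '[0,0,0.03,0,0,0,28,0,0,0,0,0,0,28]'| tr '\n' ' '
```

```text
time_s: 27.88 tool_pos: [0.4899, 0.0119, 0.1312] tool_rot: [-90.0, 0.0, -78.7] force: [-0.5, -0.3, -8.6] grip_width: 0.0339 time_s: 28.12 tool_pos: [0.49, 0.0118, 0.1328] tool_rot: [-90.0, 0.0, -78.7] force: [-0.6, -0.0, -6.6] grip_width: 0.0336
```

```bash
python3 -m pendant '[0,0,-0.05,0,0,0,28,0,0,-0.04,0,0,0,28,0,0,-0.03,0,0,0,28,0,0,0,0,0,0,28]'| tr '\n' ' ';python3 -m pendant '[0,0,-0.03,0,0,0,28,0,0,0,0,0,0,28]'| tr '\n' ' '
```

```text
time_s: 28.62 tool_pos: [0.49, 0.0118, 0.1285] tool_rot: [-90.0, -0.0, -78.7] force: [-1.2, -0.6, -1.3] grip_width: 0.0339 time_s: 28.88 tool_pos: [0.49, 0.0118, 0.1271] tool_rot: [-90.0, -0.0, -78.7] force: [-2.6, -0.9, -0.1] grip_width: 0.0339
```

```bash
python3 -m pendant '[0,0,0,0,0,0,87,0,0,0,0,0,0,87,0,0,0,0,0,0,87,0,0,0.1,0,0,0,87,0,0,0.7,0,0,0,87,0,0,1,0,0,0,87,0,0,1,0,0,0,87,0,0,0.5,0,0,0,87]'| tr '\n' ' ';python3 -m pendant '[-0.13,-1,0,0,0,0.7,87,-0.13,-1,0,0,0,0.7,87,-0.13,-1,0,0,0,0.7,87,-0.13,-1,0,0,0,0.7,87,-0.13,-1,0,0,0,0.7,87,-0.13,-1,0,0,0,0.7,87,-0.13,-1,0,0,0,0.7,87,-0.13,-1,0,0,0,0.7,87,0,0,0,0,0,0,87]'| tr '\n' ' '
python3 - <<'E'
from h import *
for n in ['wrist','side','top']: save(n,f'pics/{n}13.png')
o=env.get_obs();print(o['tool_pos'],o['tool_rot'],o['qpos'])
cv2.imwrite('pics/c17.png',np.hstack([cv2.resize(cv2.imread('pics/side13.png')[150:265,220:350],(400,354),interpolation=cv2.INTER_CUBIC),cv2.resize(cv2.imread('pics/top13.png')[110:250,215:375],(400,354),interpolation=cv2.INTER_CUBIC)]))
E
```

```text
time_s: 29.88 tool_pos: [0.4911, 0.012, 0.2617] tool_rot: [-89.8, -0.1, -78.7] force: [0.7, -0.9, -0.3] grip_width: 0.0868 time_s: 31.0 tool_pos: [0.4468, -0.3122, 0.2586] tool_rot: [-90.0, 0.0, -23.1] force: [-0.9, 1.9, -0.5] grip_width: 0.087 [ 0.44894241 -0.30703836  0.25916301] [-8.99476887e+01 -1.74396717e-02 -2.26953609e+01] [ 64.26180657   6.23776846 -35.16157436  92.16499569   3.56218469
  82.73130509  96.11433387]
```

View pics/c17.png

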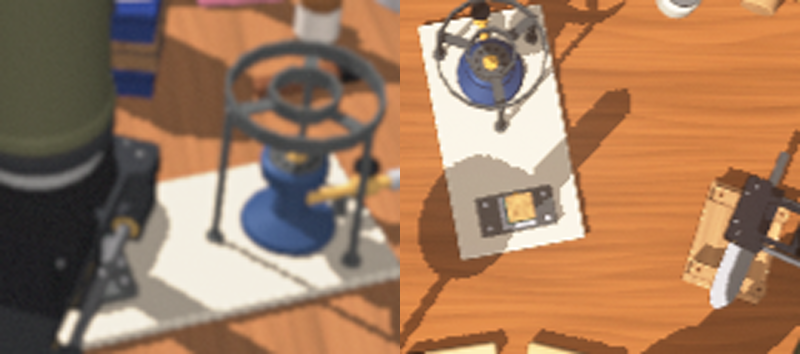

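View pics/wrist13.png

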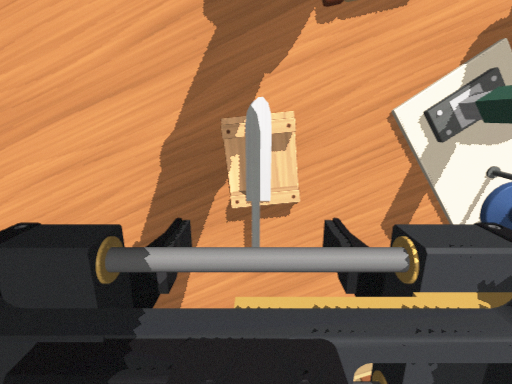

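```bash
python3 - <<'E'
from h import *
c=load('pics/wrist13.npz')
hsv=cv2.cvtColor(c['image'],cv2.COLOR_RGB2HSV); m=((hsv[...,1]<50)).astype(np.uint8)*255; r=np.zeros_like(m); r[90:240,238:278]=m[90:240,238:278]
cs,_=cv2.findContours(r,cv2.RETR_EXTERNAL,cv2.CHAIN_APPROX_NONE); k=max(cs,key=cv2.contourArea)
P=np.array([p[0] for p in k]); 
for row in [97,100,110,130,150,170,190,198,202,206,220,235]:
    q=P[P[:,1]==row]
    if len(q): 
        a,b=onz(c,q[:,0].min()-.0,row,.039),onz(c,q[:,0].max()+1,row,.039); print(row,q[:,0].min(),q[:,0].max(),np.round(((a+b)/2)[:2]*1000,1),round(np.linalg.norm(a-b)*1000,1))
def tri(pw,ps,w,s):
    o1,d1=ray(w,*pw);o2,d2=ray(s,*ps);d1/=np.linalg.norm(d1);d2/=np.linalg.norm(d2)
    A=np.stack([d1,-d2],1);k=np.linalg.lstsq(A,o2-o1,rcond=None)[0];p,q=o1+k[0]*d1,o2+k[1]*d2
    return (p+q)/2,np.linalg.norm(p-q)
t=load('pics/top13.npz')
# rest head in top view
h=cv2.cvtColor(t['image'],cv2.COLOR_RGB2HSV); mm=((h[...,0]>12)&(h[...,0]<28)&(h[...,1]>70)&(h[...,2]>150)).astype(np.uint8)*255; z=np.zeros_like(mm); z[183:203,254:272]=mm[183:203,254:272]
cs,_=cv2.findContours(z,cv2.RETR_EXTERNAL,cv2.CHAIN_APPROX_NONE); k=max(cs,key=cv2.contourArea); W=np.array([onz(t,*p[0],.188)[:2]*1000 for p in k]).astype(np.float32); print('head',cv2.minAreaRect(W),cv2.boundingRect(k))
E
```

```text
97 258 262 [ 356.1 -267.6] 7.1
100 255 265 [ 359.8 -269.2] 15.7
110 248 269 [ 371.6 -276.5] 31.8
130 246 270 [ 397.3 -288.1] 36.8
150 246 270 [ 424.3 -299.6] 37.6
170 246 270 [ 452.4 -311.5] 38.3
190 246 270 [ 481.6 -323.9] 39.1
198 247 269 [ 493.7 -329. ] 36.3
202 252 258 [ 498. -336.] 11.1
206 252 258 [ 504.1 -338.6] 11.1
220 253 258 [ 526.4 -347.3] 9.7
235 252 258 [ 550.3 -358.4] 11.5
head ((490.2123107910156, 12.093016624450684), (35.14203643798828, 35.770286560058594), 11.86439323425293) (257, 186, 13, 12)
```

```bash
python3 -m pendant '[-0.07,-0.04,-0.8,0,0,0,87,0,0,-1,0,0,0,87,0,0,-1,0,0,0,87,0,0,-1,0,0,0,87,0,0,-1,0,0,0,70,0,0,-0.7,0,0,0,70,0,0,-0.2,0,0,0,70,0,0,0,0,0,0,70]' 25| tr '\n' ' '
python3 - <<'E'
from h import *
for n in ['wrist','side']: save(n,f'pics/{n}14.png')
o=env.get_obs();print(o['tool_pos'],o['tool_rot'],o['force'])
cv2.imwrite('pics/c18.png',np.hstack([cv2.resize(cv2.imread('pics/side14.png')[250:384,180:314],(400,400),interpolation=cv2.INTER_CUBIC),cv2.resize(cv2.imread('pics/wrist14.png')[100:300,156:356],(400,400),interpolation=cv2.INTER_CUBIC)]))
E
```

```text
time_s: 32.15 tool_pos: [0.4463, -0.3091, 0.0315] tool_rot: [-90.0, -0.0, -22.7] force: [0.1, 0.4, 0.5] grip_width: 0.0704 [ 0.44680039 -0.31006355  0.03249749] [-90.03626631  -0.14311331 -22.69932314] [-0.29343646 -0.32140316  0.92892963]
```

View pics/c18.png

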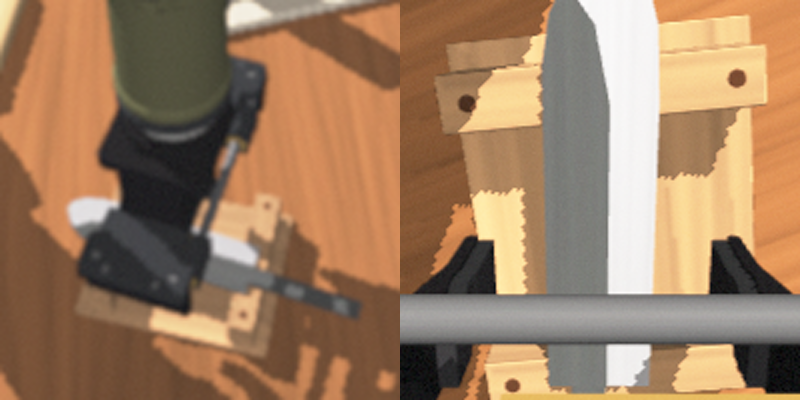

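```bash
python3 -m pendant '[0,0,-0.25,0,0,0,60,0,0,-0.15,0,0,0,60,0,0,-0.05,0,0,0,50,0,0,0,0,0,0,45]' 25| tr '\n' ' '; python3 -m pendant '[0,0,-0.03,0,0,0,30,0,0,0,0,0,0,30,0,0,0,0,0,0,30,0,0,0,0,0,0,30]' | tr '\n' ' '
```

```text
time_s: 32.75 tool_pos: [0.4455, -0.3097, 0.0127] tool_rot: [-90.0, 0.0, -22.7] force: [-0.6, 0.0, 0.5] grip_width: 0.0489 time_s: 33.25 tool_pos: [0.4456, -0.3098, 0.0118] tool_rot: [-90.0, -0.0, -22.7] force: [1.2, -0.8, -1.4] grip_width: 0.0371
```

```bash
python3 -m pendant '[0,0,0.2,0,0,0,30,0,0,0.5,0,0,0,30,0,0,0.8,0,0,0,30,0,0,0.9,0,0,0,30,0,0,0.9,0,0,0,30,0,0,0.9,0,0,0,30,0,0,0.9,0,0,0,30,0,0,0.5,0,0,0,30,0,0,0,0,0,0,30]' 35| tr '\n' ' '
python3 - <<'E'
from h import *
save('side','pics/side15.png')
o=env.get_obs();print(o['tool_pos'],o['tool_rot'],o['force'],o['wrist_torque'])
E
```

```text
time_s: 34.38 tool_pos: [0.4467, -0.3101, 0.2387] tool_rot: [-90.1, -0.3, -22.7] force: [-0.0, -0.3, -1.5] grip_width: 0.0373 [ 0.44587545 -0.3097278   0.23690016] [-90.0463169   -0.10541772 -22.70907625] [-0.05466229  0.51416063 -3.13464954] [ 0.09898791 -0.16398246  0.0450987 ]
```

View pics/side15.png

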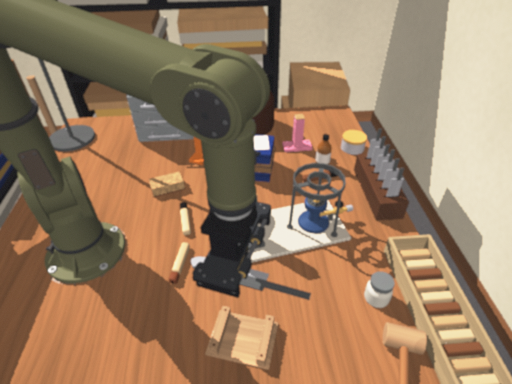

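```bash
python3 -m pendant '[0.25,0.5,0,0,0,0.343,30,0.25,0.85,0,0,0,0.343,30,0.25,0.95,0,0,0,0.343,30,0.25,0.95,0,0,0,0.343,30,0.25,0.95,0,0,0,0.343,30,0.25,0.95,0,0,0,0.343,30,0.25,0.95,0,0,0,0.343,30,0.25,0.95,0,0,0,0.343,30,0.25,0.8,0,0,0,0.343,30,0.25,0.6,0,0,0,0.343,30]' | tr '\n' ' '; python3 -m pendant '[0,0,-0.3,0,0,0,30,0,0,-0.3,0,0,0,30,0,0,0,0,0,0,30,0,0,0,0,0,0,30]' | tr '\n' ' '
python3 - <<'E'
from h import *
for n in ['wrist','side','top']: save(n,f'pics/{n}16.png')
o=env.get_obs();print(o['tool_pos'],o['tool_rot'],o['force'],o['wrist_torque'])
cv2.imwrite('pics/c19.png',np.hstack([cv2.resize(cv2.imread('pics/side16.png')[130:270,210:370],(457,400),interpolation=cv2.INTER_CUBIC),cv2.resize(cv2.imread('pics/top16.png')[90:220,200:310],(338,400),interpolation=cv2.INTER_CUBIC)]))
E
```

```text
time_s: 35.67 tool_pos: [0.5452, 0.0328, 0.2361] tool_rot: [-90.0, -0.0, 12.0] force: [0.7, 0.3, -2.2] grip_width: 0.0369 time_s: 36.17 tool_pos: [0.5455, 0.0274, 0.2118] tool_rot: [-90.0, 0.0, 11.5] force: [0.2, 0.3, -2.2] grip_width: 0.0368 [0.54579503 0.02776406 0.21215742] [-9.00142819e+01 -3.70619402e-02  1.15165750e+01] [-0.53406297 -0.08226549 -1.85522723] [ 0.09264834 -0.1248573  -0.04817594]
```

View pics/c19.png

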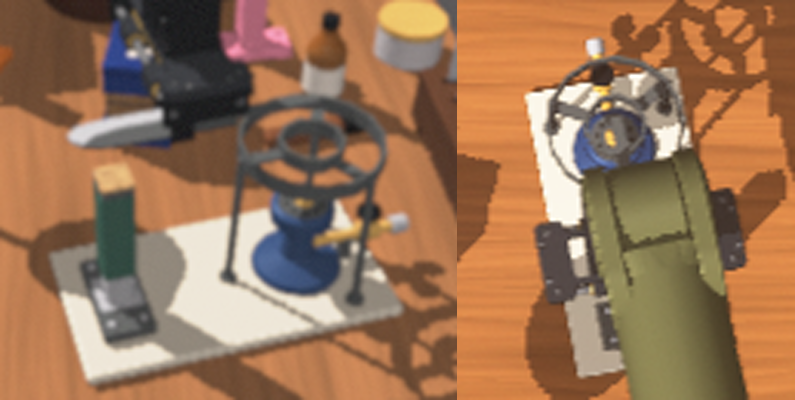

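View pics/wrist16.png

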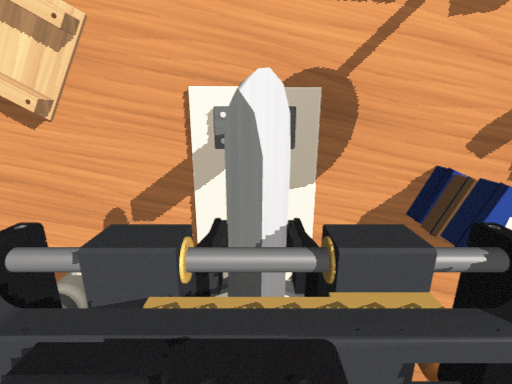

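```bash
python3 - <<'E'
from h import *
c=load('pics/side16.npz'); print(proj(c,(.687,.0516,.235)),proj(c,(.687,.0516,.188)))
a=cv2.imread('pics/side16.png')[145:215,280:360]; b=cv2.imread('pics/top16.png')[95:165,220:290]
cv2.imwrite('pics/c20.png',np.hstack([cv2.resize(a,(457,400),interpolation=cv2.INTER_CUBIC),cv2.resize(b,(343,400),interpolation=cv2.INTER_CUBIC)]))
E
```

```text
(np.float64(321.4731423641114), np.float64(164.5353360124682)) (np.float64(319.6411935215732), np.float64(177.94371131786636))
```

View pics/c20.png

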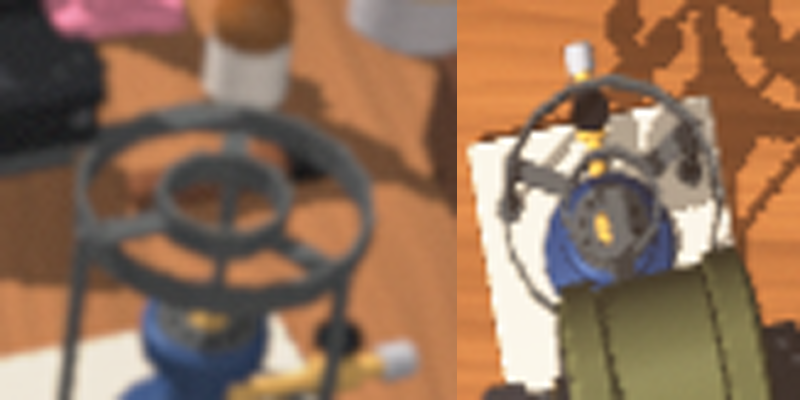

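```bash
python3 - <<'E'
from h import *
c=load('pics/side16.npz'); w=load('pics/wrist16.npz')
for z in(.22,.23,.237,.245,.255): print(z,np.round(proj(c,(.4497,.0086,z)),1),np.round(proj(w,(.4497,.0086,z)),1),np.round(proj(c,(.685,.0516,z)),1))
E
```

```text
0.22 [234.8 183.8] [257.2  76.4] [320.2 168.9]
0.23 [234.6 180.9] [257.2  73.9] [320.5 166. ]
0.237 [234.5 178.8] [257.2  72. ] [320.8 164. ]
0.245 [234.3 176.4] [257.2  69.5] [321.1 161.6]
0.255 [234.2 173.4] [257.2  66. ] [321.5 158.6]
```

```bash
python3 -m pendant '[0.04,0,-0.3,0,0,0,30,0,0,-0.3,0,0,0,30,0,0,-0.2,0,0,0,30,0,0,-0.15,0,0,0,30,0,0,-0.05,0,0,0,30,0,0,0,0,0,0,30]' | tr '\n' ' '; for i in 1 2; do python3 -m pendant '[0,0,-0.04,0,0,0,30,0,0,0,0,0,0,30]' | tr '\n' ' '; done
python3 - <<'E'
from h import *
for n in ['side']: save(n,f'pics/{n}17.png')
a=cv2.imread('pics/side17.png')[130:270,210:370]; cv2.imwrite('pics/c21.png',cv2.resize(a,(686,600),interpolation=cv2.INTER_CUBIC))
E
```

```text
time_s: 37.08 tool_pos: [0.5473, 0.0283, 0.1718] tool_rot: [-90.0, -0.0, 11.6] force: [0.4, 0.4, -1.3] grip_width: 0.0369 time_s: 37.33 tool_pos: [0.5472, 0.0282, 0.1703] tool_rot: [-90.0, -0.0, 11.6] force: [1.1, 0.1, -2.0] grip_width: 0.037 time_s: 37.58 tool_pos: [0.5471, 0.0282, 0.1685] tool_rot: [-90.0, 0.0, 11.6] force: [0.5, 0.7, -2.4] grip_width: 0.0369
```

View pics/c21.png

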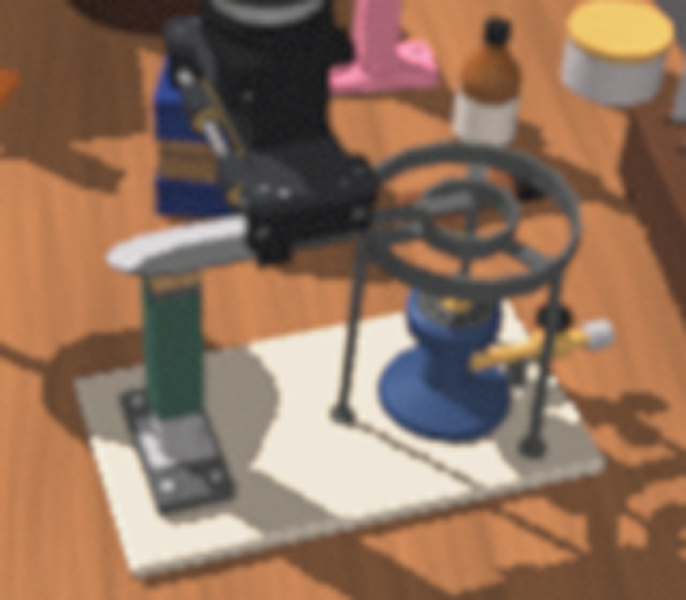

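```bash
for i in 1 2 3 4; do python3 -m pendant '[0,0,-0.025,0,0,0,30,0,0,0,0,0,0,30]' | tr '\n' ' '; done
```

```text
time_s: 37.88 tool_pos: [0.5471, 0.0282, 0.1675] tool_rot: [-90.0, 0.0, 11.6] force: [0.1, 0.7, -2.8] grip_width: 0.0371 time_s: 38.12 tool_pos: [0.5471, 0.0282, 0.1665] tool_rot: [-90.0, 0.0, 11.6] force: [-0.1, 0.8, -1.8] grip_width: 0.0369 time_s: 38.38 tool_pos: [0.5471, 0.0282, 0.1655] tool_rot: [-90.0, 0.0, 11.6] force: [0.5, 0.7, -2.3] grip_width: 0.0369 time_s: 38.62 tool_pos: [0.5472, 0.0282, 0.1646] tool_rot: [-90.0, -0.0, 11.6] force: [0.3, -0.3, -2.5] grip_width: 0.037
```

```bash
for i in 1 2 3; do python3 -m pendant '[0,0,-0.025,0,0,0,30,0,0,0,0,0,0,30]' | tr '\n' ' '; done
```

```text
time_s: 38.88 tool_pos: [0.5473, 0.0282, 0.1642] tool_rot: [-90.0, -0.0, 11.6] force: [-1.7, -0.3, 2.9] grip_width: 0.0369 time_s: 39.12 tool_pos: [0.5473, 0.0283, 0.164] tool_rot: [-90.0, -0.0, 11.6] force: [-3.7, -1.2, 9.5] grip_width: 0.037 time_s: 39.38 tool_pos: [0.5474, 0.0282, 0.1638] tool_rot: [-90.1, -0.0, 11.6] force: [-6.7, -0.8, 14.6] grip_width: 0.0373
```

```bash
python3 -m pendant '[0,0,0.04,0,0,0,30,0,0,0,0,0,0,30]' 10 | tr '\n' ' '; python3 -m pendant '[0,0,0,0,0,0,34,0,0,0,0,0,0,34]' 3 | tr '\n' ' '; python3 -m pendant '[0,0,0,0,0,0,39,0,0,0,0,0,0,42,0,0,0,0,0,0,60,0,0,0,0,0,0,60,0,0,0,0,0,0,60]' | tr '\n' ' '
python3 - <<'E'
from h import *
for n in ['side','wrist']: save(n,f'pics/{n}18.png')
a=cv2.imread('pics/side18.png')[130:270,210:370]; cv2.imwrite('pics/c22.png',np.hstack([cv2.resize(a,(457,400),interpolation=cv2.INTER_CUBIC),cv2.resize(cv2.imread('pics/wrist18.png')[60:310,150:364],(342,400))]))
E
```

```text
time_s: 39.62 tool_pos: [0.5476, 0.0282, 0.1639] tool_rot: [-90.0, -0.1, 11.6] force: [-1.1, 0.6, 5.5] grip_width: 0.0376 time_s: 39.88 tool_pos: [0.5477, 0.0283, 0.1634] tool_rot: [-90.0, -0.1, 11.6] force: [-0.5, 0.3, 4.1] grip_width: 0.0377 time_s: 40.5 tool_pos: [0.5472, 0.0282, 0.1631] tool_rot: [-90.0, -0.0, 11.6] force: [-0.2, -1.3, 0.2] grip_width: 0.0585
```

View pics/c22.png

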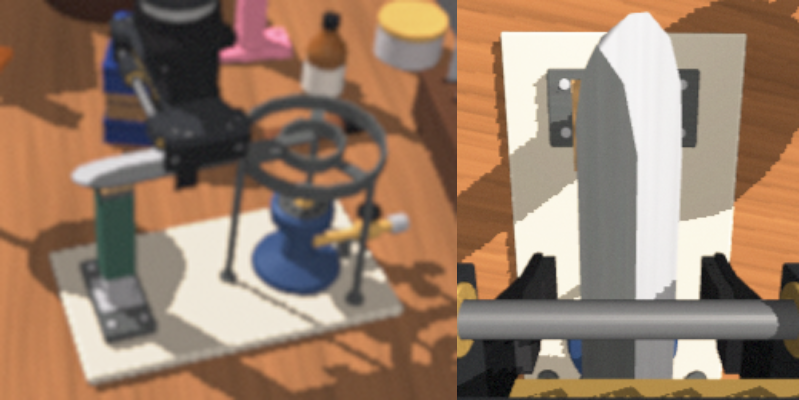

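```bash
python3 -m pendant '[0,0,0,0,0,0,87,0,0,0,0,0,0,87,0,0,0.2,0,0,0,87,0,0,0.6,0,0,0,87,0,0,1,0,0,0,87,0,0,1,0,0,0,87,0,0,1,0,0,0,87,0,-1,0,0,0,0,87,0,-1,0,0,0,0,87,0,-1,0,0,0,0,87]' | tr '\n' ' '; python3 -m pendant '[0,-1,0,0,0,0,87,0,-1,0,0,0,0,87,0,-1,0,0,0,0,87,0,-1,0,0,0,0,87,0,-1,0,0,0,0,87,0,-1,0,0,0,0,87,0,0,0,0,0,0,87]' | tr '\n' ' '
python3 - <<'E'
from h import *
for n in ['side','top','wrist']: save(n,f'pics/{n}19.png')
cv2.imwrite('pics/c23.png',np.hstack([cv2.resize(cv2.imread('pics/side19.png')[130:270,210:370],(457,400),interpolation=cv2.INTER_CUBIC),cv2.resize(cv2.imread('pics/top19.png')[90:220,200:310],(338,400),interpolation=cv2.INTER_CUBIC)]))
E
```

```text
time_s: 41.85 tool_pos: [0.5472, -0.0929, 0.316] tool_rot: [-90.0, -0.1, 11.6] force: [1.1, -0.4, -0.0] grip_width: 0.0874 time_s: 42.72 tool_pos: [0.5457, -0.3366, 0.3144] tool_rot: [-90.0, 0.1, 11.2] force: [0.3, 0.5, -0.5] grip_width: 0.087
```

View pics/c23.png

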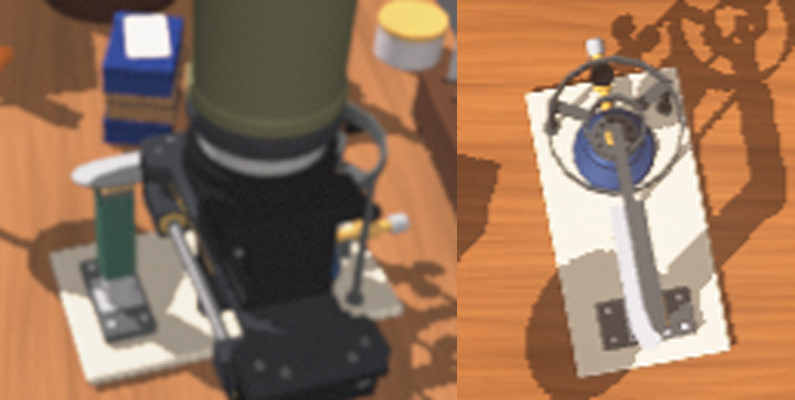

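```bash
python3 -m pendant '[-0.6,-1,0,0,0,0,87,-0.6,-1,0,0,0,0,87,-0.6,-1,0,0,0,0,87,-0.6,-1,0,0,0,0,87,-0.6,-1,0,0,0,0,87,-0.6,-0.6,0,0,0,0,87,0,0,0,0,0,0,87,0,0,0,0,0,0,87]' | tr '\n' ' '
python3 - <<'E'
from h import *
for n in ['side','top']: save(n,f'pics/{n}20.png')
t=load('pics/top20.npz')
print(onz(t,251.3,128.3,.19))
cv2.imwrite('pics/c24.png',np.hstack([cv2.resize(cv2.imread('pics/side20.png')[130:270,210:370],(457,400),interpolation=cv2.INTER_CUBIC),cv2.resize(cv2.imread('pics/top20.png')[110:165,225:271],(338,400),interpolation=cv2.INTER_CUBIC)]))
E
```

```text
time_s: 43.88 tool_pos: [0.405, -0.5539, 0.3158] tool_rot: [-90.0, -0.1, 11.7] force: [0.0, 0.3, 1.3] grip_width: 0.0873 [0.69227259 0.05070034 0.19      ]
```

View pics/c24.png

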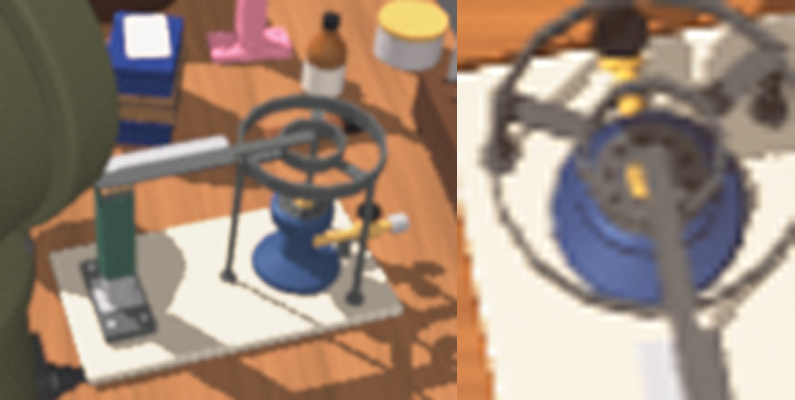

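```bash
python3 - <<'E'
from h import *
print(env.sign_off())
E
```

```text
the job is handed in; nothing more can be done
None
```

I moved the green rest onto the free end of the fire board, raised it one hole, and laid the blade across the ring stand and rest. I handed the job in at about 44 s of the 72 s allowed; no verdict is reported.

- **Raising the sleeve:** my first pinches did not free it, and each one lifted the whole rest instead. Two camera views put the fingertips about 10 mm short of the reported TCP, so the pads had been too high on the button. Pinching about 10 mm lower worked. At one point, while lowering the rest after a failed try, I pressed it onto the board with about 28 N.
- **Sleeve check:** the sleeve rose about 37 mm by the tool reading, against 36 mm nominal. Pulling up afterwards gave 7 to 8 N, the weight of the whole rest, so it is locked. I saw a brass spot in the wrist picture after the rise, but I took no clear close-up of the button at the end.
- **Blade check:** I measured the tang tip at about (0.686–0.692, 0.050) m. The burner axis, worked out from the board, is at (0.687, 0.052) m, so the tip is within about 6 mm of it.
- **Level:** the blade looks level and resting on both supports in the side picture. I did not measure its final angle. It first touched down at the expected height; pressing on reached about 15 N, which I eased before letting go.
- **End state:** the arm stood clear of everything at hand-in.

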